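# Load the cassette reader and click its covers shut

## Robot

A 6-joint arm with a two-finger parallel gripper is mounted at the origin on the work surface. World frame = base frame: x ahead of the robot, y to its left, z up, the work surface at z = 0. Lengths are in m, angles in rad, forces in N, time in s.
With the tool pointing down it reaches from about 0.35 to 0.975 m from the base axis. Payload 7.1 kg.
Tool frame: the origin (TCP) lies between the finger pads; the fingertips stand 17 mm ahead of it and the grasp point (between the pads) lies 2 mm behind it (manip.finger_overhang is the distance from the TCP to the fingertips, in m); z points along the fingers, y is the line along which they close (so a half turn about z gives the same grasp; the last joint's range is limited). The gripper opens to 88 mm and grips with 3 to 60 N. Pads are 20 mm wide; open, the fingers measure 115 mm over their backs; the gripper's body (75 mm by 178 mm) begins 61 mm behind the grasp point.
Start: joints at [-1.141, 0.423, 1.63, -0, 1.089, -0.019], TCP at [0.271, -0.563, 0.24] pointing down, gripper open.
Joint ranges: [-3, 3], [-0.9, 2.11], [0.09, 2.58], [-1.31, 4.45], [0.11, 2.69], [-2.54, 2.54]. Speed limits (rad/s): [2.39, 2.39, 3.01, 3.14, 3.14, 3.14].

## Interface

Orientations are given as a unit quaternion [x, y, z, w].
In Python, from rig import manip gives the robot as it stands.
- The arm moves only by the tool apply_moves, never from a script. Its argument "plan" is a list that holds one entry, the list of rows, each a list of 6 numbers: the shift along the tool's x, y, z in cm, then the turn, a rotation vector about the tool's x, y, z in rad. A call has 1 to 10 rows; each row shifts and turns the commanded pose from where the row before left it, along the tool's axes as they then stand; what a row does not reach is not made up. A row lasts 1/10 s, in which the tool goes at most 50 mm and 8.59 degrees, less where a joint would pass 70% of its speed; a pose out of reach is approached as far as the arm can. A call with a gripper value outside its range is refused whole. "grip" is the opening, from 0 (shut) to 1 (fully open), set as the call begins (left out, the last holds). The fingers move at their own pace and stop on an object; "newtons" is the grip in N (left out, the last holds). Time passes only in rows, so rows that do not move let the fingers close. It gives the time, the measured TCP pose, the force, the opening and the grip force at its end, in the units of the state.
- manip.read_state(): the state, without advancing time (a new reading comes with each control period).
- manip.read_camera(name): name is "scene" or "side" or "wrist"; returns the picture (400x640x3 uint8, blue, green, red); there is no depth.
- manip.camera_info(name): a dict with "K" (3x3 intrinsics, pixels), "distortion" ([k1, k2, p1, p2, k3] as OpenCV has them; the pictures are not rectified), "R" (3x3) and "t" (3): a world point X has camera coordinates R X + t. Camera axes: x right, y down, z forward; pixel columns grow to the right and rows downward; lengths in m; the calibration is good to about 2 mm. A picture is of the moment at which its call begins: read the wrist's pose just before it. camera_info takes no time and is no camera call; for the wrist camera it gives the pose at the moment of the call.
- manip.sign_off(): hands the job in; it is judged then, once.
Trained networks look in the newest picture that a camera, given by its name, has taken for a name from the list of things; names that differ only in an ending like _2 or _b are one class to them, and where a whole thing is asked for, a point or a joint stands for the part that bears it (a point fixed in the world has none). Each returns a list of dicts, best first, with "conf" (0 to 1); they miss things now and then, are a little off and sometimes report something else, mostly with a low value. They report only what shows in the picture. A call takes as long as a camera call. They do not tell look-alikes from the thing itself.
- manip.recognise(camera, thing): "at" ([column, row] in pixels, amid what is visible of it).
The state is a dict: "t": time; "qpos": joint angles; "joint_velocities": joint speeds; "effort": joint torques, N m; "tool_pos": TCP position; "tool_rot": TCP orientation; "ft_force": force on the tool from outside, world axes, zero at the start; "wrist_torque": the same for the moment, N m; "grip_width": finger opening in m; "grip_force": force on a finger pad.
Only numpy, scipy, OpenCV 4.12 (cv2) and the standard library are available. Lean on these libraries where they do the work, as an engineer would, in place of code of your own. Each camera call takes 0.05 s, during which the arm holds its last target. There are 200 camera calls.

## Task

Load the reader for a run: put every test cassette on the bench into a bay of its own, lying flat with the green grip up and nose first, and slide it fully home in the slot at the back of the bay. Then shut all four covers, those of empty bays too, pressing each down until it clicks and stays shut. Leave the tube rack, the bottle and the glove carton where they are.

Things in the scene. Friction and masses are not known exactly. Their poses are not given: they have to be found in the camera images.
- reader: White four-bay cassette reader, fixed, 316 (y) x 179 (x) x 68 mm; origin underneath, x to its back, z up. Each bay is an open well, 96 mm long (x), 68 wide, dark floor 30 mm above the bench, walls 30 mm above the floor; bays 76 mm apart. At the well's back end a flat slot at floor level, 57 wide, 10.5 high, 24 mm deep, goes on in +x. Blue covers hinged at the back close the wells.
- bay1_home (a point): Middle of the closed end of bay 1's slot, on the bay floor; axes as the reader's (bay 1 lies furthest to +y, bay 4 to -y). The slot's mouth is 24 mm from here in -x; the open well runs from the mouth another 96 mm in -x. A fully home cassette's nose point lies here; the shut cover's inner rib then stands behind its grip (a cassette not home blocks the cover).
- cover1 (a joint): Angle of bay 1's cover: 0 shut, 1.57 upright, to 2.1 leaning back; a friction hinge (0.05 N m) keeps it where it is left. Hinge line: along the reader's y, 20 mm in -x from the bay's home point, 37 mm above it. At about 0.07 rad the lip meets a sprung roller: 6 to 8 N down on the press pad snaps it past and the roller holds it at 0.
- cover1_press (a point): Centre of the pale press pad on the outer face of cover 1, mid-width, 108 mm from the hinge line; z axis: outward normal (up when shut); -x: to the front edge. Blue plate, 118 mm from hinge to front edge, 72 wide, 6 thick, with a 24 mm lip down at the front. To open: a pale finger ridge on the outer face, 24 (x) x 10 (y) x 16 mm high, mid-width, 84 mm from the hinge.
- bay2_home (a point): Middle of the closed end of bay 2's slot, on the bay floor; axes as the reader's (bay 1 lies furthest to +y, bay 4 to -y). The slot's mouth is 24 mm from here in -x; the open well runs from the mouth another 96 mm in -x. A fully home cassette's nose point lies here; the shut cover's inner rib then stands behind its grip (a cassette not home blocks the cover).
- cover2 (a joint): Angle of bay 2's cover: 0 shut, 1.57 upright, to 2.1 leaning back; a friction hinge (0.05 N m) keeps it where it is left. Hinge line: along the reader's y, 20 mm in -x from the bay's home point, 37 mm above it. At about 0.07 rad the lip meets a sprung roller: 6 to 8 N down on the press pad snaps it past and the roller holds it at 0.
- cover2_press (a point): Centre of the pale press pad on the outer face of cover 2, mid-width, 108 mm from the hinge line; z axis: outward normal (up when shut); -x: to the front edge. Blue plate, 118 mm from hinge to front edge, 72 wide, 6 thick, with a 24 mm lip down at the front. To open: a pale finger ridge on the outer face, 24 (x) x 10 (y) x 16 mm high, mid-width, 84 mm from the hinge.
- bay3_home (a point): Middle of the closed end of bay 3's slot, on the bay floor; axes as the reader's (bay 1 lies furthest to +y, bay 4 to -y). The slot's mouth is 24 mm from here in -x; the open well runs from the mouth another 96 mm in -x. A fully home cassette's nose point lies here; the shut cover's inner rib then stands behind its grip (a cassette not home blocks the cover).
- cover3 (a joint): Angle of bay 3's cover: 0 shut, 1.57 upright, to 2.1 leaning back; a friction hinge (0.05 N m) keeps it where it is left. Hinge line: along the reader's y, 20 mm in -x from the bay's home point, 37 mm above it. At about 0.07 rad the lip meets a sprung roller: 6 to 8 N down on the press pad snaps it past and the roller holds it at 0.
- cover3_press (a point): Centre of the pale press pad on the outer face of cover 3, mid-width, 108 mm from the hinge line; z axis: outward normal (up when shut); -x: to the front edge. Blue plate, 118 mm from hinge to front edge, 72 wide, 6 thick, with a 24 mm lip down at the front. To open: a pale finger ridge on the outer face, 24 (x) x 10 (y) x 16 mm high, mid-width, 84 mm from the hinge.
- bay4_home (a point): Middle of the closed end of bay 4's slot, on the bay floor; axes as the reader's (bay 1 lies furthest to +y, bay 4 to -y). The slot's mouth is 24 mm from here in -x; the open well runs from the mouth another 96 mm in -x. A fully home cassette's nose point lies here; the shut cover's inner rib then stands behind its grip (a cassette not home blocks the cover).
- cover4 (a joint): Angle of bay 4's cover: 0 shut, 1.57 upright, to 2.1 leaning back; a friction hinge (0.05 N m) keeps it where it is left. Hinge line: along the reader's y, 20 mm in -x from the bay's home point, 37 mm above it. At about 0.07 rad the lip meets a sprung roller: 6 to 8 N down on the press pad snaps it past and the roller holds it at 0.
- cover4_press (a point): Centre of the pale press pad on the outer face of cover 4, mid-width, 108 mm from the hinge line; z axis: outward normal (up when shut); -x: to the front edge. Blue plate, 118 mm from hinge to front edge, 72 wide, 6 thick, with a 24 mm lip down at the front. To open: a pale finger ridge on the outer face, 24 (x) x 10 (y) x 16 mm high, mid-width, 84 mm from the hinge.
- cassette_a: Cream test cassette a (all alike; may be absent): flat slab 84 (x) x 54 (y) x 8 mm, 80 g, with a green upright finger grip, 24 mm (x) x 10 mm (y), from 8 to 28 mm above the underside, centred at x = -20 mm (20 mm behind the middle, on the tail half). Origin: centre of the underside; +x to the nose (dark stripe on top), which goes into the slot; z up.
- cassette_a_nose (a point): Middle of the front edge of cassette a's underside (x = +42 mm).
- cassette_b: Cream test cassette b (all alike; may be absent): flat slab 84 (x) x 54 (y) x 8 mm, 80 g, with a green upright finger grip, 24 mm (x) x 10 mm (y), from 8 to 28 mm above the underside, centred at x = -20 mm (20 mm behind the middle, on the tail half). Origin: centre of the underside; +x to the nose (dark stripe on top), which goes into the slot; z up.
- cassette_b_nose (a point): Middle of the front edge of cassette b's underside (x = +42 mm).
- cassette_c: Cream test cassette c (all alike; may be absent): flat slab 84 (x) x 54 (y) x 8 mm, 80 g, with a green upright finger grip, 24 mm (x) x 10 mm (y), from 8 to 28 mm above the underside, centred at x = -20 mm (20 mm behind the middle, on the tail half). Origin: centre of the underside; +x to the nose (dark stripe on top), which goes into the slot; z up.
- cassette_c_nose (a point): Middle of the front edge of cassette c's underside (x = +42 mm).
- cassette_d: Cream test cassette d (all alike; may be absent): flat slab 84 (x) x 54 (y) x 8 mm, 80 g, with a green upright finger grip, 24 mm (x) x 10 mm (y), from 8 to 28 mm above the underside, centred at x = -20 mm (20 mm behind the middle, on the tail half). Origin: centre of the underside; +x to the nose (dark stripe on top), which goes into the slot; z up.
- cassette_d_nose (a point): Middle of the front edge of cassette d's underside (x = +42 mm).
- tube_rack: Blue rack of blood tubes, 60 x 150 mm, 90 mm high; origin under its centre. Bystander.
- wash_bottle: White bottle, 64 mm across, 150 mm high; origin under its centre. Bystander.
- glove_box: Pale carton with a blue band, 80 x 120 x 60 mm high; origin under its centre. Bystander.
Things that resemble listed ones, but are neither listed nor needed, are in the scene too. Leave any blue look-alike of the cassette_d alone.

How it is judged:
At the end, for the whole second after the job is handed in: Every cassette present is fully home in a slot (its nose point within 6 mm of the closed end of a bay's slot) and all four covers are held shut by their rollers (joint below 0.02 rad) ((distance between cassette_a_nose and bay1_home below 0.006 m or distance between cassette_a_nose and bay2_home below 0.006 m or distance between cassette_a_nose and bay3_home below 0.006 m or distance between cassette_a_nose and bay4_home below 0.006 m) and (distance between cassette_b_nose and bay1_home below 0.006 m or distance between cassette_b_nose and bay2_home below 0.006 m or distance between cassette_b_nose and bay3_home below 0.006 m or distance between cassette_b_nose and bay4_home below 0.006 m) and (distance between cassette_c_nose and bay1_home below 0.006 m or distance between cassette_c_nose and bay2_home below 0.006 m or distance between cassette_c_nose and bay3_home below 0.006 m or distance between cassette_c_nose and bay4_home below 0.006 m) and (distance between cassette_d_nose and bay1_home below 0.006 m or distance between cassette_d_nose and bay2_home below 0.006 m or distance between cassette_d_nose and bay3_home below 0.006 m or distance between cassette_d_nose and bay4_home below 0.006 m) and value of joint each of cover1, cover2, cover3, cover4 below 0.02 rad); the robot touches nothing.
It fails at once if the tube rack is shifted by more than 4 cm or tipped (distance of tube_rack from where it was at the start of the episode above 0.04 m or angle between tube_rack's own z axis and vertical above 0.35 rad).
It fails at once if the bottle is shifted by more than 4 cm or tipped (distance of wash_bottle from where it was at the start of the episode above 0.04 m or angle between wash_bottle's own z axis and vertical above 0.35 rad).
It fails at once if the glove carton is shifted by more than 4 cm or tipped (distance of glove_box from where it was at the start of the episode above 0.04 m or angle between glove_box's own z axis and vertical above 0.35 rad).
Of cassette_a, cassette_b, cassette_c, cassette_d only 3 to 4 are there at a start; the rules pass over those that are not, and their reading is None.
At some moment in a run one of cassette_a, cassette_b, cassette_c, cassette_d may be knocked a few centimetres aside while the robot is not near it.
Once in a run the grip may slacken for a moment while it holds something.
It also fails if it takes over 210 s, if anything falls off the work surface, if the arm or the gripper's body presses on something with over 40 N, if the wrist force passes 120 N, or if a joint passes its speed limit or range.

## Working session

There is one attempt and no reset: what is moved stays moved. The work goes in short steps, Python scripts to look and compute and a tool call to move; the robot and the scene stay as the last step left them, time stands still between calls to the robot, and variables do not carry over. Pictures are saved under pics/ and viewed, at most 16 in all, crops included, and the job is handed in when it is done.

Besides the shell and the picture viewer there is one more tool, called after ">>>" as a command line: name --argument value ..., lists and objects as JSON in quotes. apply_moves: Moves the arm, as the interface text tells. Its arguments: {"type":"object","properties":{"plan":{"type":"array","items":{"type":"array","items":{"type":"array","items":{"type":"number"}}}},"grip":{"type":"number"},"newtons":{"type":"number"}},"required":["plan"]}

```bash
ls; mkdir -p pics
cat > h.py <<'E'
import numpy as np, cv2
from rig import manip
from scipy.spatial.transform import Rotation as Rn
def snap(c,name=None):
    im=manip.read_camera(c)
    if name: cv2.imwrite(f'pics/{name}.png',im)
    return im
def ray(c,px,info=None):
    i=info or manip.camera_info(c); K=np.array(i['K'],float); D=np.array(i['distortion'],float)
    u=cv2.undistortPoints(np.array([[px]],float),K,D)[0,0]
    R=np.array(i['R']);t=np.array(i['t'])
    return -R.T@t, R.T@np.array([u[0],u[1],1.])
def onz(c,px,z,info=None):
    o,d=ray(c,px,info); return o+d*(z-o[2])/d[2]
def proj(c,X,info=None):
    i=info or manip.camera_info(c); R=np.array(i['R'],float)
    return cv2.projectPoints(np.atleast_2d(np.array(X,float)),cv2.Rodrigues(R)[0],np.array(i['t'],float),np.array(i['K'],float),np.array(i['distortion'],float))[0][:,0]
E
python3 - <<'E'
from h import *
s=manip.read_state();print(s)
snap('scene','sc0');snap('side','si0')
for c in('scene','side'):
    i=manip.camera_info(c);print(c,-np.array(i['R']).T@np.array(i['t']))
    for n in('cassette_a','cassette_a_nose','cover1_press','cover1','reader'):
        for r in manip.recognise(c,n):print(n,np.round(r['at']),round(r['conf'],2))
E
```

```text
pics
{'t': 0.0, 'qpos': array([-1.14099547e+00,  4.23855850e-01,  1.63066716e+00, -1.07498245e-05,
        1.08861735e+00, -1.89988890e-02]), 'joint_velocities': array([-0.00126743, -0.00110732, -0.00016303, -0.00210331,  0.00027289,
        0.00016711]), 'effort': array([ 1.43465659e-03, -5.44621181e+01, -2.73663211e+01,  6.45090756e-02,
        2.28318939e-02, -1.22860652e-04]), 'tool_pos': array([ 0.27097973, -0.56261657,  0.23890129]), 'tool_rot': array([ 9.74926976e-01,  2.22523689e-01, -1.62494333e-04, -7.56612168e-04]), 'ft_force': array([ 0.32963429, -0.07133688, -0.18579064]), 'wrist_torque': array([ 0.02375235,  0.00762834, -0.03199884]), 'grip_force': 0.0, 'grip_width': 0.08770723038298978}
scene [ 1.27431397 -0.50949756  1.08160211]
cassette_a [392. 196.] 0.77
cassette_a [217. 253.] 0.69
cassette_a [370. 131.] 0.69
cassette_a [238. 276.] 0.64
cassette_a [340. 140.] 0.64
cassette_a [359. 170.] 0.61
cassette_a [328. 231.] 0.61
cassette_a [318. 189.] 0.57
cassette_a_nose [218. 248.] 0.68
cover1_press [366. 194.] 0.58
cover1 [345. 206.] 0.95
cover1 [308. 232.] 0.71
cover1 [367. 193.] 0.63
cover1 [326. 222.] 0.63
reader [330. 234.] 0.64
side [0.10190854 1.09078643 1.18582484]
cassette_a [373. 150.] 0.8
cassette_a [334. 271.] 0.77
cassette_a [367. 338.] 0.74
cassette_a [278. 254.] 0.66
cassette_a [342. 143.] 0.63
cassette_a [387. 297.] 0.59
cassette_a [355. 226.] 0.57
cassette_a_nose [378. 150.] 0.69
cover1_press [283. 189.] 0.91
cover1_press [301. 185.] 0.54
cover1 [282. 187.] 0.94
cover1 [306. 143.] 0.93
cover1 [298. 154.] 0.67
cover1 [290. 170.] 0.61
reader [300. 185.] 0.95
reader [344. 143.] 0.38
```

Run:
```python
import cv2
a=cv2.imread('pics/sc0.png')[80:330,140:500];b=cv2.imread('pics/si0.png')[80:380,180:480]
cv2.imwrite('pics/sc0c.png',cv2.resize(a,None,fx=2.2,fy=2.2,interpolation=3));cv2.imwrite('pics/si0c.png',cv2.resize(b,None,fx=2,fy=2,interpolation=3))
```

```text
(no output)
```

View pics/sc0c.png

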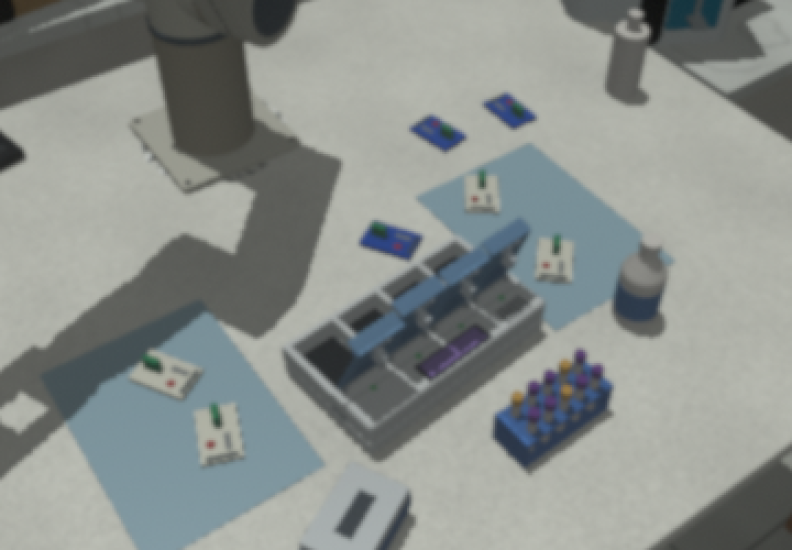

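View pics/si0c.png

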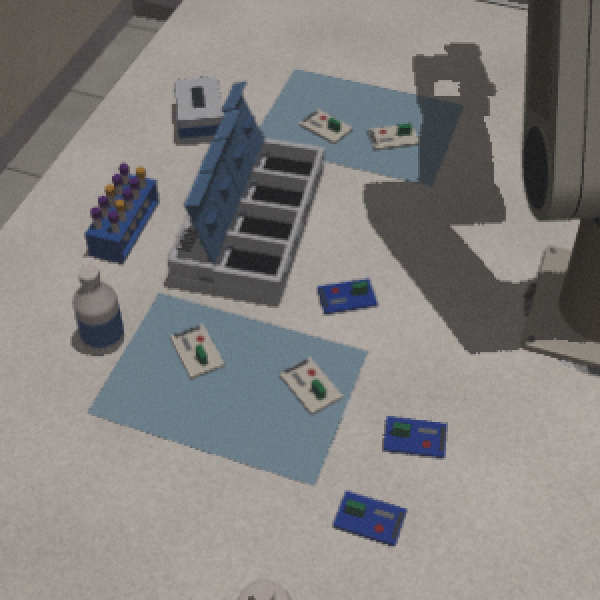

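Four cream cassettes lie two to each mat (scene crop about (165,372), (218,433), (482,192), (555,258)). There are three blue look-alikes, and the covers stand open with the reader in the middle. Next I work out rough positions.

Run:
```python
from h import *
S=lambda p:(140+p[0]/2.2,80+p[1]/2.2); Q=lambda p:(180+p[0]/2,80+p[1]/2)
for n,p,z in [('m1',(168,375),.008),('m2',(219,435),.008),('p1',(482,195),.008),('p2',(555,260),.008),('bot',(638,310),0),('rackmid',(552,420),.045),('glove',(357,510),.06),('rdr bay4 front top',(290,350),.068),('rdr bay4 back top',(375,440),.068),('rdr back bay1 top',(543,300),.068),('front bay1 top',(460,243),.068)]:
    print('scene',n,onz('scene',S(p),z).round(3))
for n,p,z in [('m1',(392,136),.008),('m2',(326,125),.008),('p1',(311,385),.008),('p2',(197,350),.008),('bot',(100,340),0),('rdr bay4 front top',(324,147),.068),('front bay1 top',(281,284),.068),('back bay1 top',(170,262),.068)]:
    print('side',n,onz('side',Q(p),z).round(3))
```

```text
scene m1 [ 0.426 -0.291  0.008]
scene m2 [ 0.549 -0.28   0.008]
scene p1 [0.385 0.274 0.008]
scene p2 [0.56  0.274 0.008]
scene bot [0.698 0.312 0.   ]
scene rackmid [0.792 0.061 0.045]
scene glove [ 0.765 -0.21   0.06 ]
scene rdr bay4 front top [ 0.526 -0.157  0.068]
scene rdr bay4 back top [ 0.703 -0.144  0.068]
scene rdr back bay1 top [0.648 0.167 0.068]
scene front bay1 top [0.497 0.141 0.068]
side m1 [ 0.42  -0.284  0.008]
side m2 [ 0.542 -0.273  0.008]
side p1 [0.376 0.283 0.008]
side p2 [0.555 0.281 0.008]
side bot [0.702 0.308 0.   ]
side rdr bay4 front top [ 0.504 -0.147  0.068]
side front bay1 top [0.464 0.167 0.068]
side back bay1 top [0.638 0.182 0.068]
```

```bash
cat >> h.py <<'E'
def tool():
    s=manip.read_state(); return np.array(s['tool_pos']),Rn.from_quat(s['tool_rot']).as_matrix(),s
def down(yaw): # tool x at world angle yaw, z down
    c,s=np.cos(yaw),np.sin(yaw); return np.array([[c,s,0],[s,-c,0],[0,0,-1.]])
def rows(p,yaw,n,p0=None,R0=None):
    """n equal rows from current pose to target pos p, tool down with yaw; also corrects tilt"""
    if p0 is None: p0,R0,_=tool()
    Rt=down(yaw); rv=Rn.from_matrix(R0.T@Rt).as_rotvec(); out=[];R=R0
    for k in range(n):
        out.append([round(float(v),2) for v in 100*(R.T@((np.array(p)-p0)/n))]+[round(float(v),3) for v in rv/n])
        R=R@Rn.from_rotvec(rv/n).as_matrix()
    return out
E
python3 - <<'E'
from h import *
p,R,s=tool(); i=manip.camera_info('wrist'); Rc=np.array(i['R']);c=-Rc.T@np.array(i['t'])
print('cam in tool',R.T@(c-p),'axes(cols cam x,y,z in tool)\n',(R.T@Rc.T).round(3)); print(np.array(i['K']).round(1).tolist(), i['distortion'])
for r in rows([.42,-.05,.42],.13+0*np.pi,12): print(r)
E
```

```text
cam in tool [ 0.08200014 -0.00017771 -0.14674368] axes(cols cam x,y,z in tool)
 [[ 0.    -0.956 -0.294]
 [ 1.     0.    -0.001]
 [ 0.001 -0.294  0.956]]
[[322.7, 0.0, 322.5], [0.0, 322.7, 201.3], [0.0, 0.0, 1.0]] [-0.02194783  0.          0.          0.          0.        ]
[2.97, -3.31, -1.5, 0.0, 0.0, 0.027]
[2.88, -3.39, -1.5, 0.0, 0.0, 0.027]
[2.79, -3.47, -1.5, 0.0, 0.0, 0.027]
[2.7, -3.54, -1.5, 0.0, 0.0, 0.027]
[2.6, -3.61, -1.5, 0.0, 0.0, 0.027]
[2.51, -3.68, -1.5, 0.0, 0.0, 0.027]
[2.41, -3.74, -1.5, 0.0, 0.0, 0.027]
[2.31, -3.81, -1.5, 0.0, 0.0, 0.027]
[2.21, -3.87, -1.5, 0.0, 0.0, 0.027]
[2.1, -3.92, -1.5, 0.0, 0.0, 0.027]
[2.0, -3.98, -1.5, 0.0, 0.0, 0.027]
[1.89, -4.03, -1.5, 0.0, 0.0, 0.027]
```

Run:
```python
from h import *
print(rows([.47,0,.42],.13+np.pi,20))
```

```text
[[2.12, -2.11, -0.9, -0.0, 0.0, -0.141], [2.39, -1.79, -0.9, -0.0, 0.0, -0.141], [2.62, -1.43, -0.9, -0.0, 0.0, -0.141], [2.8, -1.05, -0.9, -0.0, 0.0, -0.141], [2.92, -0.65, -0.9, -0.0, 0.0, -0.141], [2.98, -0.23, -0.9, -0.0, 0.0, -0.141], [2.98, 0.19, -0.9, -0.0, 0.0, -0.141], [2.92, 0.61, -0.9, -0.0, 0.0, -0.141], [2.81, 1.01, -0.9, -0.0, 0.0, -0.141], [2.64, 1.4, -0.9, -0.0, 0.0, -0.141], [2.41, 1.76, -0.9, -0.0, 0.0, -0.141], [2.14, 2.08, -0.9, -0.0, 0.0, -0.141], [1.83, 2.36, -0.9, -0.0, 0.0, -0.141], [1.48, 2.59, -0.9, -0.0, 0.0, -0.141], [1.1, 2.78, -0.9, -0.0, 0.0, -0.141], [0.7, 2.9, -0.9, -0.0, 0.0, -0.141], [0.28, 2.97, -0.9, -0.0, 0.0, -0.141], [-0.14, 2.98, -0.9, -0.0, 0.0, -0.141], [-0.56, 2.93, -0.9, -0.0, 0.0, -0.141], [-0.96, 2.83, -0.9, -0.0, 0.0, -0.141]]
```

>>> apply_moves --plan '[[[2.1,-2.1,-0.9,0,0,-0.14],[2.4,-1.8,-0.9,0,0,-0.14],[2.6,-1.4,-0.9,0,0,-0.14],[2.8,-1,-0.9,0,0,-0.14],[2.9,-0.6,-0.9,0,0,-0.14],[3,-0.2,-0.9,0,0,-0.14],[3,0.2,-0.9,0,0,-0.14],[2.9,0.6,-0.9,0,0,-0.14],[2.8,1,-0.9,0,0,-0.14],[2.6,1.4,-0.9,0,0,-0.14]]]'

```text
t: 1.6
tool_pos: [0.3732, -0.2823, 0.3302]
tool_rot: [0.6, 0.8, -0.0, 0.0]
ft_force: [0.4, -0.1, 0.7]
grip_width: 0.088
grip_force: 0.0
```

>>> apply_moves --plan '[[[2.4,1.8,-0.9,0,0,-0.14],[2.1,2.1,-0.9,0,0,-0.14],[1.8,2.4,-0.9,0,0,-0.14],[1.5,2.6,-0.9,0,0,-0.14],[1.1,2.8,-0.9,0,0,-0.14],[0.7,2.9,-0.9,0,0,-0.14],[0.3,3,-0.9,0,0,-0.14],[-0.1,3,-0.9,0,0,-0.14],[-0.6,2.9,-0.9,0,0,-0.14],[-1,2.8,-0.9,0,0,-0.14]]]'

```text
t: 2.6
tool_pos: [0.479, -0.0025, 0.4202]
tool_rot: [-0.057, 0.998, -0.0, 0.0]
ft_force: [-0.1, 0.3, 0.4]
grip_width: 0.0875
grip_force: 0.0
```

Run:
```python
from h import *
p,R,s=tool();print(p.round(3),R.round(3),s['qpos'].round(2))
im=snap('wrist','w0');cv2.imwrite('pics/w0b.png',cv2.resize(im,(800,500),interpolation=3))
i=manip.camera_info('wrist');import pickle;pickle.dump(i,open('w0.pkl','wb'))
```

```text
[ 0.479 -0.002  0.42 ] [[-0.994 -0.113  0.   ]
 [-0.113  0.994 -0.   ]
 [-0.    -0.    -1.   ]] [-0.03  0.03  1.72 -0.    1.39 -1.71]
```

View pics/w0b.png

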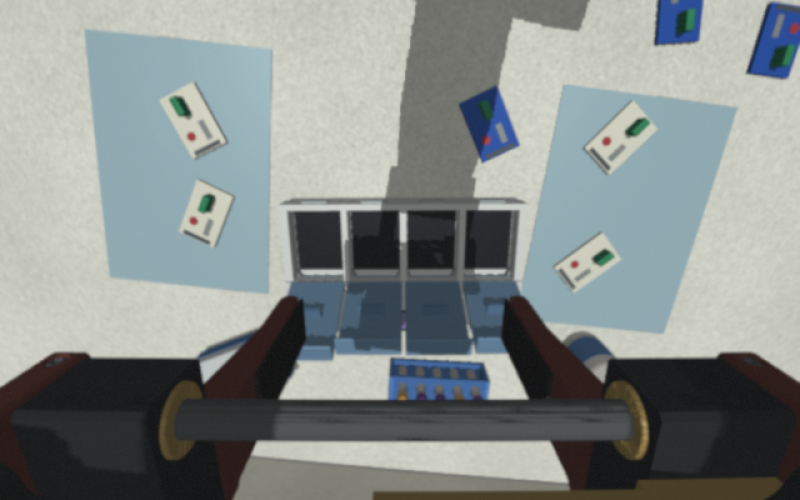

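All four wells are empty, with bay 4 on the left and bay 1 on the right. The covers lean back, and all four cream cassettes are clearly visible. I'll segment them and crop the reader.

```bash
cat >> h.py <<'E'
def cassettes(im,info,zt=.008,dbg=False):
    """cream slabs: returns list of (center xy, nose yaw, dims)"""
    hsv=cv2.cvtColor(im,cv2.COLOR_BGR2HSV); b,g,r=[im[...,k].astype(int) for k in range(3)]
    green=((g>r+25)&(g>b+15)).astype(np.uint8)
    out=[]
    n,lab,st,ce=cv2.connectedComponentsWithStats(green)
    for k in range(1,n):
        if st[k,4]<25: continue
        x,y=ce[k]; 
        P=onz('wrist',(x,y),.018,info)[:2]
        # local patch: not-mat, not-bench -> cream
        ys,xs=np.mgrid[0:im.shape[0],0:im.shape[1]]
        cream=((r-b>12)&(r>120)).astype(np.uint8)|green|((hsv[...,2]<110)&(np.hypot(xs-x,ys-y)<0)).astype(np.uint8)
        cream=cv2.morphologyEx(cream,cv2.MORPH_OPEN,np.ones((3,3)))
        m,l2,s2,c2=cv2.connectedComponentsWithStats(cream)
        li=l2[int(y),int(x)]
        if li==0: continue
        mask=(l2==li).astype(np.uint8)
        if s2[li,4]>20000 or s2[li,4]<200: continue
        mask=mask&(1-cv2.dilate((lab==k).astype(np.uint8),np.ones((3,3)))) 
        cs=cv2.findContours(mask,cv2.RETR_EXTERNAL,cv2.CHAIN_APPROX_NONE)[0]
        pts=np.vstack(cs)[:,0].astype(float)
        W=np.array([onz('wrist',q,zt,info)[:2] for q in pts])
        rc=cv2.minAreaRect((W*1000).astype(np.float32)); box=cv2.boxPoints(rc)/1000
        c=np.array(rc[0])/1000; e=[box[1]-box[0],box[2]-box[1]]; L=max(e,key=np.linalg.norm)
        d=L/np.linalg.norm(L)
        if d@(P-c)>0:d=-d
        out.append((c,np.arctan2(d[1],d[0]),np.round(rc[1],1),P,(x,y)))
    return out
E
python3 - <<'E'
from h import *
import pickle
i=pickle.load(open('w0.pkl','rb'));im=cv2.imread('pics/w0.png')
for o in cassettes(im,i): print(o[0].round(4),round(o[1],3),o[2],o[3].round(3),np.round(o[4]), 'grip expected',(o[0]-.02*np.array([np.cos(o[1]),np.sin(o[1])])).round(3))
cv2.imwrite('pics/w0r.png',cv2.resize(im[150:295,215:435],None,fx=3.6,fy=3.6,interpolation=3))
E
```

```text
[ 0.4267 -0.2862] 0.545 [79.9 51. ] [ 0.41 -0.3 ] [142.  85.] grip expected [ 0.41  -0.297]
```

View pics/w0r.png

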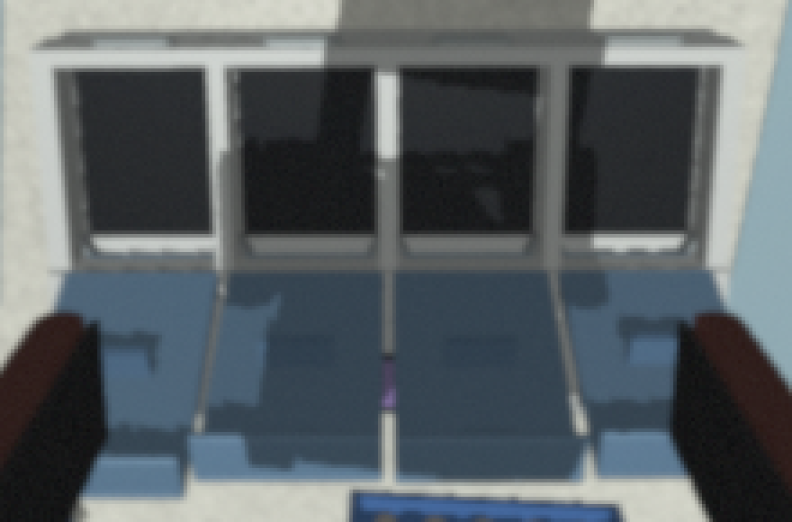

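```bash
cat > fit.py <<'E'
from h import *
import pickle
from scipy.optimize import least_squares
i=pickle.load(open('w0.pkl','rb'))
obs=[((57,67),-.120,.148,.06,-1),((215,67),-.12,.076,.06,-1),((388,67),-.12,0,.06,-1),((555,67),-.12,-.076,.06,-1),((720,67),-.12,-.148,.06,-1),
((152,235),-.024,.114,.0405,-1),((310,236),-.024,.038,.0405,-1),((467,235),-.024,-.038,.0405,-1),((625,235),-.024,-.114,.0405,-1)]
px=np.array([(215+(o[0][0]+.5)/3.6-.5,150+(o[0][1]+.5)/3.6-.5) for o in obs])
def W(v):
    c,s=np.cos(v[2]),np.sin(v[2]); return np.array([[v[0]+c*o[1]-s*(-o[2]),v[1]+s*o[1]+c*(-o[2]),o[3]] for o in obs])
f=lambda v:(proj('wrist',W(v),i)-px).ravel()
r=least_squares(f,[.62,0,.1]);print(r.x.round(4));print(f(r.x).reshape(-1,2).round(2).tolist())
E
python3 fit.py
python3 - <<'E'
from h import *
import pickle
i=pickle.load(open('w0.pkl','rb'));im=cv2.imread('pics/w0.png')
for p in [(142,85),(150,95),(164,163),(170,180),(510,102),(495,120),(481,206),(462,215),(100,150),(500,200)]: print(p,im[p[1],p[0]])
E
```

```text
[0.6186 0.0185 0.1227]
[[-0.77, -2.03], [0.34, -2.16], [-0.1, -2.26], [1.09, -2.32], [0.18, -2.35], [0.11, 3.41], [-0.19, 3.05], [-0.19, 3.24], [-0.54, 3.14]]
(142, 85) [ 91 131  56]
(150, 95) [155 169 168]
(164, 163) [ 83 120  50]
(170, 180) [173 186 185]
(510, 102) [ 87 125  52]
(495, 120) [132 133 127]
(481, 206) [60 86 37]
(462, 215) [187 202 202]
(100, 150) [178 169 144]
(500, 200) [178 170 144]
```

```bash
sed -i 's/,235),-.024/,254),-.024/g;s/,236),-.024/,254),-.024/' fit.py; python3 fit.py
python3 - <<'E'
s=open('h.py').read()
s=s.replace("cream=((r-b>12)&(r>120)).astype(np.uint8)|green|((hsv[...,2]<110)&(np.hypot(xs-x,ys-y)<0)).astype(np.uint8)","cream=((b-r<14)&(np.hypot(xs-x,ys-y)<rad)).astype(np.uint8)|green")
s=s.replace("dbg=False","rad=45")
open('h.py','w').write(s)
E
python3 - <<'E'
from h import *
import pickle
i=pickle.load(open('w0.pkl','rb'));im=cv2.imread('pics/w0.png')
for o in cassettes(im,i): print(o[0].round(4),round(o[1],3),o[2],o[3].round(3),np.round(o[4]), 'grip expected',(o[0]-.02*np.array([np.cos(o[1]),np.sin(o[1])])).round(3))
E
```

```text
[0.6222 0.0189 0.1224]
[[-0.58, 0.2], [0.45, 0.09], [-0.1, -0.0], [1.0, -0.06], [-0.01, -0.08], [0.23, 0.08], [-0.16, 0.01], [-0.24, -0.07], [-0.67, -0.17]]
[ 0.4268 -0.286 ] 0.539 [85.2 56.6] [ 0.41 -0.3 ] [142.  85.] grip expected [ 0.41  -0.296]
[0.3796 0.2844] -0.623 [56.7 86.1] [0.363 0.3  ] [511. 101.] grip expected [0.363 0.296]
[ 0.5518 -0.272 ] -0.349 [56.4 86.5] [ 0.534 -0.268] [164. 163.] grip expected [ 0.533 -0.265]
[0.5583 0.2847] -0.759 [57.8 85.9] [0.545 0.301] [483. 206.] grip expected [0.544 0.298]
```

The reader fits to 0.2 px, with home centre (0.622, 0.019) and yaw 0.122. The cassette sizes check out. First target is the cassette at (0.552, -0.272).

```bash
cat >> h.py <<'E'
RY=.1224; RC=np.array([.6222,.0189])
def rd(bay,x,y=0): # reader coords rel. to bay home -> world xy
    o=[.114,.038,-.038,-.114][bay-1]+y; c,s=np.cos(RY),np.sin(RY)
    return RC+np.array([c*x-s*o,s*x+c*o])
def show(r):
    print('['+',\n'.join(str([round(v,2) for v in q]) for q in r)+']')
E
python3 - <<'E'
from h import *
show(rows([.5335,-.266,.10],2.79,10))
E
```

```text
[[-0.19, -2.71, 3.21, 0.0, 0.0, 0.05],
[-0.32, -2.7, 3.21, 0.0, 0.0, 0.05],
[-0.44, -2.68, 3.21, 0.0, 0.0, 0.05],
[-0.57, -2.66, 3.22, 0.0, 0.0, 0.05],
[-0.7, -2.63, 3.22, 0.0, 0.0, 0.05],
[-0.82, -2.59, 3.22, 0.0, 0.0, 0.05],
[-0.95, -2.55, 3.22, 0.0, 0.0, 0.05],
[-1.07, -2.5, 3.22, 0.0, 0.0, 0.05],
[-1.18, -2.44, 3.22, 0.0, 0.0, 0.05],
[-1.3, -2.38, 3.22, 0.0, 0.0, 0.05]]
```

>>> apply_moves --plan '[[[-0.2,-2.7,3.2,0,0,0.046],[-0.3,-2.7,3.2,0,0,0.046],[-0.4,-2.7,3.2,0,0,0.046],[-0.6,-2.7,3.2,0,0,0.046],[-0.7,-2.6,3.2,0,0,0.046],[-0.8,-2.6,3.2,0,0,0.046],[-1,-2.6,3.2,0,0,0.046],[-1.1,-2.5,3.2,0,0,0.047],[-1.2,-2.4,3.2,0,0,0.047],[-1.3,-2.4,3.2,0,0,0.047]]]' --grip 0.45

```text
t: 3.65
tool_pos: [0.5291, -0.2729, 0.0984]
tool_rot: [0.178, 0.984, -0.0, 0.0]
ft_force: [0.8, 0.7, -0.7]
grip_width: 0.0394
grip_force: 0.0
```

```bash
cat >> h.py <<'E'
def look(name=None,rad=90,zt=.008):
    p,R,s=tool();i=manip.camera_info('wrist');im=snap('wrist',name)
    print('tcp',p.round(4),'yaw',round(float(np.arctan2(R[1,0],R[0,0])),3),'t',round(s['t'],1),'w',round(s['grip_width'],4))
    for o in cassettes(im,i,zt,rad): print(o[0].round(4),round(o[1],3),o[2],'green',o[3].round(4),'exp',(o[0]-.02*np.array([np.cos(o[1]),np.sin(o[1])])).round(4),np.round(o[4]))
E
python3 - <<'E'
from h import *
look('w1')
show(rows([.5335,-.266,.027],2.79,4))
E
```

```text
tcp [ 0.5291 -0.2729  0.0984] yaw 2.783 t 3.6 w 0.0394
[ 0.4171 -0.2926] 0.532 [76.5 54.2] green [ 0.4018 -0.3022] exp [ 0.3998 -0.3027] [210.  57.]
[ 0.545  -0.2777] -0.359 [55.3 85.1] green [ 0.5276 -0.271 ] exp [ 0.5263 -0.2707] [323. 212.]
[[-0.06, 0.26, 1.66, -0.0, -0.0, -0.0],
[-0.06, 0.26, 1.66, -0.0, -0.0, -0.0],
[-0.06, 0.26, 1.66, -0.0, -0.0, -0.0],
[-0.06, 0.26, 1.66, -0.0, -0.0, -0.0]]
```

View pics/w1.png

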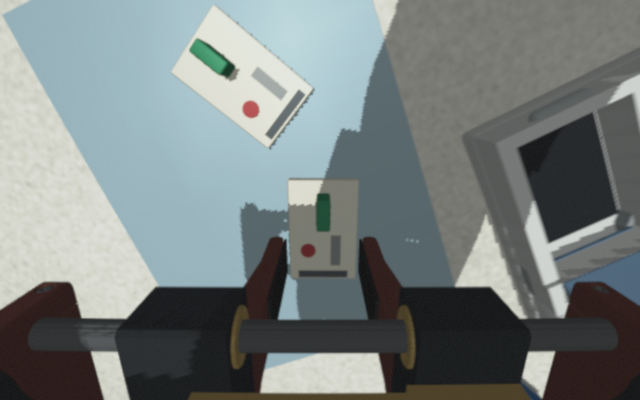

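Run:
```python
from h import *
print(manip.read_state()['joint_velocities'].round(3))
look()
look()
```

```text
[ 0.036 -0.068  0.067  0.009  0.1   -0.019]
tcp [ 0.5277 -0.2751  0.0935] yaw 2.78 t 3.7 w 0.0395
[ 0.4162 -0.2925] 0.532 [75.3 54.3] green [ 0.4014 -0.3019] exp [ 0.3989 -0.3027] [212.  57.]
[ 0.5561 -0.2671] -0.362 [81.4 99.5] green [ 0.5277 -0.2706] exp [ 0.5374 -0.2601] [327. 216.]
tcp [ 0.5271 -0.2733  0.0954] yaw 2.782 t 3.8 w 0.0395
[ 0.4166 -0.2923] 0.533 [76.1 54.4] green [ 0.4016 -0.3019] exp [ 0.3994 -0.3025] [211.  60.]
[ 0.5563 -0.2662] -0.36 [83.5 99.4] green [ 0.5279 -0.2706] exp [ 0.5376 -0.2591] [325. 217.]
```

>>> apply_moves --plan '[[[0.1,0.2,2,0,0,0],[0,0,2,0,0,0],[0,0,1.8,0,0,0],[0,0,1,0,0,0],[0,0,0,0,0,0],[0,0,0,0,0,0]]]'

```text
t: 4.4
tool_pos: [0.5294, -0.2693, 0.0328]
tool_rot: [0.177, 0.984, -0.0, 0.001]
ft_force: [-0.0, -0.2, -0.7]
grip_width: 0.0397
grip_force: 0.0
```

>>> apply_moves --plan '[[[0,0,0,0,0,0],[0,0,0,0,0,0],[0,0,0,0,0,0],[0,0,0,0,0,0],[0,0,0,0,0,0]]]' --grip 0 --newtons 25

```text
t: 4.9
tool_pos: [0.529, -0.2696, 0.032]
tool_rot: [0.177, 0.984, -0.0, 0.0]
ft_force: [-1.3, -0.6, 3.7]
grip_width: 0.0099
grip_force: 25.0
```

>>> apply_moves --plan '[[[0,0,-2,0,0,0],[0,0,-3,0,0,0],[0,0,-4,0,0,0],[0,0,-4,0,0,0]]]'

```text
t: 5.3
tool_pos: [0.5281, -0.269, 0.1623]
tool_rot: [0.177, 0.984, 0.0, -0.001]
ft_force: [1.1, -0.1, -1.2]
grip_width: 0.0101
grip_force: 25.0
```

Run:
```python
from h import *
show(rows([.58,0,.42],RY+np.pi,10))
```

```text
[[0.46, 2.7, -2.58, 0.0, -0.0, -0.05],
[0.33, 2.72, -2.58, 0.0, -0.0, -0.05],
[0.19, 2.73, -2.58, 0.0, -0.0, -0.05],
[0.06, 2.74, -2.58, 0.0, -0.0, -0.05],
[-0.07, 2.74, -2.58, 0.0, -0.0, -0.05],
[-0.2, 2.73, -2.58, 0.0, -0.0, -0.05],
[-0.33, 2.72, -2.58, 0.0, -0.0, -0.05],
[-0.46, 2.7, -2.58, 0.0, -0.0, -0.05],
[-0.59, 2.68, -2.58, 0.0, -0.0, -0.05],
[-0.72, 2.64, -2.58, 0.0, -0.0, -0.05]]
```

>>> apply_moves --plan '[[[0.5,2.7,-2.6,0,0,-0.048],[0.3,2.7,-2.6,0,0,-0.048],[0.2,2.7,-2.6,0,0,-0.048],[0.1,2.7,-2.6,0,0,-0.048],[0,2.7,-2.6,0,0,-0.048],[-0.2,2.7,-2.6,0,0,-0.048],[-0.3,2.7,-2.6,0,0,-0.048],[-0.5,2.7,-2.6,0,0,-0.048],[-0.6,2.7,-2.6,0,0,-0.048],[-0.7,2.6,-2.6,0,0,-0.048]]]'

```text
t: 6.3
tool_pos: [0.5783, -0.0008, 0.4224]
tool_rot: [-0.063, 0.998, 0.0, -0.0]
ft_force: [0.4, -0.3, -0.6]
grip_width: 0.0098
grip_force: 25.0
```

>>> apply_moves --plan '[[[0,0,0,0,0,0],[0,0,0,0,0,0],[0,0,0,0,0,0],[0,0,0,0,0,0],[0,0,0,0,0,0]]]'

```text
t: 6.8
tool_pos: [0.5782, -0.0029, 0.4206]
tool_rot: [-0.061, 0.998, 0.0, -0.001]
ft_force: [0.2, 1.3, -1.1]
grip_width: 0.0094
grip_force: 25.0
```

Run:
```python
from h import *
import pickle
pickle.dump(manip.camera_info('wrist'),open('w2.pkl','wb'))
look('w2',45)
print(manip.read_state()['joint_velocities'].round(3))
im=cv2.imread('pics/w2.png');cv2.imwrite('pics/w2r.png',cv2.resize(im[80:240,200:460],None,fx=3,fy=3,interpolation=3))
```

```text
tcp [ 0.5782 -0.0029  0.4206] yaw -3.019 t 6.8 w 0.0094
[ 0.4171 -0.2914] 0.527 [77.7 55.9] green [ 0.4017 -0.3038] exp [ 0.3998 -0.3014] [141.  14.]
[0.3763 0.2824] -0.641 [56.1 78.8] green [0.361  0.2965] exp [0.3603 0.2944] [529.  38.]
[0.5575 0.2783] -0.769 [56.6 85.6] green [0.5433 0.2957] exp [0.5431 0.2922] [497. 153.]
[0.7808 0.0232] 0.122 [188.6 171.4] green [0.7706 0.022 ] exp [0.7609 0.0208] [323. 255.]
[ 0.004 -0.002 -0.007 -0.     0.    -0.   ]
```

View pics/w2r.png

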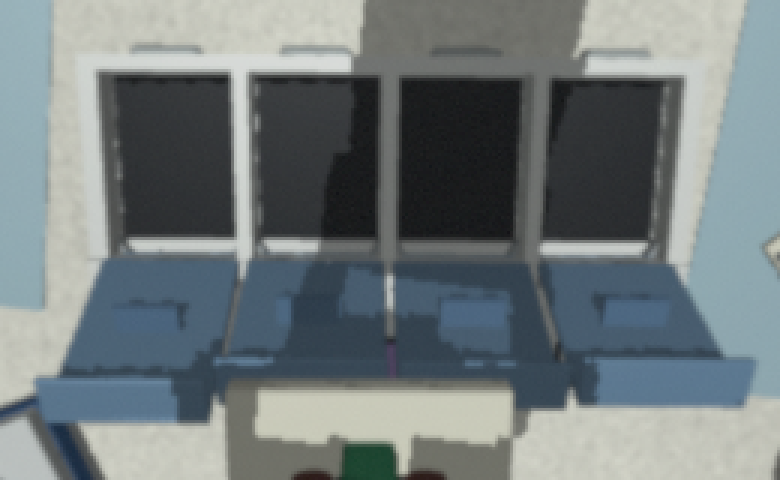

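```bash
cat > fit2.py <<'E'
from h import *
import pickle
from scipy.optimize import least_squares
i=pickle.load(open('w2.pkl','rb'))
F=[((97,74),-.120,.148,.06),((240,74),-.12,.076,.06),((389,75),-.12,0,.06),((534,75),-.12,-.076,.06),((686,75),-.12,-.148,.06)]
for ym in (None,252):
    obs=F+([] if ym is None else [((176,ym),-.024,.114,.0405),((315,ym),-.024,.038,.0405),((457,ym+1),-.024,-.038,.0405),((600,ym+1),-.024,-.114,.0405)])
    px=np.array([(200+(o[0][0]+.5)/3-.5,80+(o[0][1]+.5)/3-.5) for o in obs])
    def W(v):
        c,s=np.cos(v[2]),np.sin(v[2]); return np.array([[v[0]+c*o[1]-s*(-o[2]),v[1]+s*o[1]+c*(-o[2]),o[3]] for o in obs])
    f=lambda v:(proj('wrist',W(v),i)-px).ravel()
    r=least_squares(f,[.62,0,.1]);print(r.x.round(4));print(f(r.x).reshape(-1,2).round(2).tolist())
v=r.x
for z in (.03,.0405,.06,.067):
  for x in (-.024,-.02,-.033): 
    c,s=np.cos(v[2]),np.sin(v[2]); o=-.114;P=[v[0]+c*x-s*o,v[1]+s*x+c*o,z]; print(z,x,(3*(proj('wrist',P,i)[0]-[200,80])).round(1))
E
python3 fit2.py
```

```text
[0.619  0.0136 0.1215]
[[-0.5, 0.15], [-0.57, 0.08], [0.11, -0.22], [2.08, -0.09], [-1.12, 0.14]]
[0.6183 0.0134 0.121 ]
[[-0.56, -0.4], [-0.61, -0.44], [0.1, -0.72], [2.08, -0.56], [-1.1, -0.31], [1.37, 0.72], [1.03, 0.77], [-0.28, 0.51], [-2.03, 0.62]]
0.03 -0.024 [182.6 249.7]
0.03 -0.02 [182.9 256.8]
0.03 -0.033 [181.7 233.8]
0.0405 -0.024 [179.1 253.2]
0.0405 -0.02 [179.5 260.3]
0.0405 -0.033 [178.2 236.9]
0.06 -0.024 [172.3 259.9]
0.06 -0.02 [172.7 267.3]
0.06 -0.033 [171.4 243.1]
0.067 -0.024 [169.8 262.5]
0.067 -0.02 [170.2 270. ]
0.067 -0.033 [168.8 245.5]
```

```bash
cat >> h.py <<'E'
RY=.1213; RC=np.array([.6185,.0135])
E
python3 - <<'E'
from h import *
print([rd(b,0).round(4).tolist() for b in (1,2,3,4)], rd(4,-.0905).round(4))
t=list(rd(4,-.0905))+[.15]
show(rows(t,RY+np.pi,8))
E
```

```text
[[0.6047, 0.1267], [0.6139, 0.0512], [0.6231, -0.0242], [0.6323, -0.0997]] [ 0.5425 -0.1106]
[[0.61, -1.28, 3.39, 0.0, -0.0, 0.0],
[0.61, -1.28, 3.39, 0.0, -0.0, 0.0],
[0.61, -1.28, 3.39, 0.0, -0.0, 0.0],
[0.61, -1.28, 3.39, 0.0, -0.0, 0.0],
[0.61, -1.28, 3.39, 0.0, -0.0, 0.0],
[0.61, -1.28, 3.39, 0.0, -0.0, 0.0],
[0.61, -1.28, 3.39, 0.0, -0.0, 0.0],
[0.61, -1.28, 3.39, 0.0, -0.0, 0.0]]
```

>>> apply_moves --plan '[[[0.6,-1.3,3.4,0,0,0],[0.6,-1.3,3.4,0,0,0],[0.6,-1.3,3.4,0,0,0],[0.6,-1.3,3.4,0,0,0],[0.6,-1.3,3.4,0,0,0],[0.6,-1.3,3.4,0,0,0],[0.6,-1.3,3.4,0,0,0],[0.6,-1.3,3.4,0,0,0]]]'

```text
t: 7.65
tool_pos: [0.5436, -0.1121, 0.1483]
tool_rot: [-0.062, 0.998, -0.0, 0.0]
ft_force: [-0.1, -0.3, -0.7]
grip_width: 0.0096
grip_force: 25.0
```

>>> apply_moves --plan '[[[0,0,0,0,0,0],[0,0,0,0,0,0],[0,0,0,0,0,0],[0,0,0,0,0,0]]]'

```text
t: 8.05
tool_pos: [0.5453, -0.1109, 0.1516]
tool_rot: [-0.062, 0.998, -0.0, 0.002]
ft_force: [0.4, 0.0, -1.1]
grip_width: 0.0099
grip_force: 25.0
```

Run:
```python
from h import *
snap('wrist','w3')
t=list(rd(4,-.0905))+[.064]
show(rows(t,RY+np.pi,4))
```

```text
[[0.07, 0.02, 2.19, -0.0, 0.0, 0.0],
[0.07, 0.02, 2.19, -0.0, 0.0, 0.0],
[0.07, 0.02, 2.19, -0.0, 0.0, 0.0],
[0.07, 0.02, 2.19, -0.0, 0.0, 0.0]]
```

View pics/w3.png

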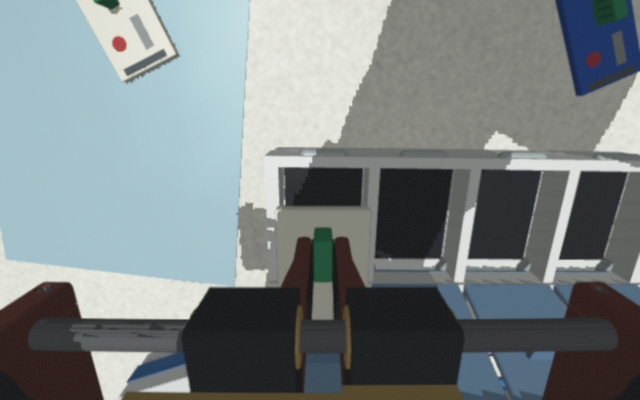

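The held cassette is aligned over bay 4: cassette columns 277–370, well columns about 280–368. Lowering it.

>>> apply_moves --plan '[[[0.1,0,2.2,0,0,0],[0.1,0,2.2,0,0,0],[0.1,0,2.2,0,0,0],[0,0,2,0,0,0],[0,0,0,0,0,0],[0,0,0,0,0,0],[0,0,0,0,0,0]]]'

```text
t: 8.8
tool_pos: [0.5418, -0.1115, 0.065]
tool_rot: [-0.062, 0.998, -0.0, 0.001]
ft_force: [0.8, 0.7, -0.6]
grip_width: 0.0099
grip_force: 25.0
```

```bash
cat >> h.py <<'E'
def rel(bay):
    p,R,s=tool(); d=p[:2]-rd(bay,0); c,sn=np.cos(RY),np.sin(RY)
    print('rel bay',bay,'x %.1f y %.1f mm z %.1f'%(1000*(c*d[0]+sn*d[1]),1000*(-sn*d[0]+c*d[1]),1000*p[2]),'F',s['ft_force'].round(1),'w',round(s['grip_width'],4),'dyaw',round(float(np.arctan2(R[1,0],R[0,0])-(RY-np.pi)),4),'t',round(s['t'],1))
E
python3 -c "
from h import *
rel(4)"
```

```text
rel bay 4 x -91.3 y -0.8 mm z 65.0 F [ 0.8  0.7 -0.6] w 0.0099 dyaw 0.0032 t 8.8
```

>>> apply_moves --plan '[[[0,0.1,0.2,0,0,0],[-0.5,0,0,0,0,0],[-0.5,0,0,0,0,0],[-0.5,0,0,0,0,0],[-0.5,0,0,0,0,0],[0,0,0,0,0,0],[0,0,0,0,0,0]]]'

```text
t: 9.5
tool_pos: [0.5611, -0.1081, 0.0617]
tool_rot: [-0.062, 0.998, -0.0, 0.0]
ft_force: [1.2, -1.2, -1.1]
grip_width: 0.01
grip_force: 25.0
```

```bash
python3 -c "
from h import *
rel(4)"
```

```text
rel bay 4 x -71.7 y 0.2 mm z 61.7 F [ 1.2 -1.2 -1.1] w 0.01 dyaw 0.0029 t 9.5
```

>>> apply_moves --plan '[[[-0.5,0,0,0,0,0],[-0.5,0,0,0,0,0],[-0.2,0,0,0,0,0],[-0.2,0,0,0,0,0],[-0.2,0,0,0,0,0],[0,0,0,0,0,0],[0,0,0,0,0,0]]]'

```text
t: 10.2
tool_pos: [0.5713, -0.1064, 0.0613]
tool_rot: [-0.062, 0.998, 0.001, -0.006]
ft_force: [-17.9, -6.1, 13.9]
grip_width: 0.01
grip_force: 25.0
```

```bash
python3 -c "
from h import *
rel(4)"
```

```text
rel bay 4 x -61.4 y 0.7 mm z 61.3 F [-17.9  -6.1  13.9] w 0.01 dyaw 0.003 t 10.2
```

>>> apply_moves --plan '[[[0.1,0,-0.1,0,0,0],[0,0,0,0,0,0],[0,0,0,0,0,0],[0,0,-1,0,0,0],[0,0,-3,0,0,0],[0,0,-4,0,0,0],[1,0,-4,0,0,0],[1,0,-4,0,0,0]]]' --grip 0.28

```text
t: 11.0
tool_pos: [0.5558, -0.1085, 0.2249]
tool_rot: [-0.062, 0.998, -0.0, 0.0]
ft_force: [1.5, 0.2, -0.2]
grip_width: 0.0242
grip_force: 0.0
```

Run:
```python
from h import *
rel(4)
# m1 grip
c=np.array([.4171,-.292]);y=.53
g=c-.02*np.array([np.cos(y),np.sin(y)]);print(g)
# prefer green average
show(rows([.4005,-.3025,.11],y+np.pi,10))
```

```text
rel bay 4 x -77.0 y 0.5 mm z 224.9 F [ 1.5  0.2 -0.2] w 0.0242 dyaw 0.0034 t 11.0
[ 0.39984386 -0.30211067]
[[1.78, -1.73, 1.15, -0.0, 0.0, -0.04],
[1.85, -1.66, 1.15, -0.0, 0.0, -0.04],
[1.92, -1.58, 1.15, -0.0, 0.0, -0.04],
[1.98, -1.5, 1.15, -0.0, 0.0, -0.04],
[2.04, -1.42, 1.15, -0.0, 0.0, -0.04],
[2.09, -1.34, 1.15, -0.0, 0.0, -0.04],
[2.15, -1.25, 1.15, -0.0, 0.0, -0.04],
[2.2, -1.16, 1.15, -0.0, 0.0, -0.04],
[2.24, -1.07, 1.15, -0.0, 0.0, -0.04],
[2.28, -0.98, 1.15, -0.0, 0.0, -0.04]]
```

Run:
```python
from h import *
show([[*q[:5],q[5]*10] for q in rows([.4005,-.3025,.11],3.37,10)])
print(tool()[2]['qpos'])
```

```text
[[1.78, -1.73, 1.15, -0.0, 0.0, -0.1],
[1.8, -1.71, 1.15, -0.0, 0.0, -0.1],
[1.82, -1.69, 1.15, -0.0, 0.0, -0.1],
[1.84, -1.68, 1.15, -0.0, 0.0, -0.1],
[1.85, -1.66, 1.15, -0.0, 0.0, -0.1],
[1.87, -1.64, 1.15, -0.0, 0.0, -0.1],
[1.89, -1.62, 1.15, -0.0, 0.0, -0.1],
[1.9, -1.6, 1.15, -0.0, 0.0, -0.1],
[1.92, -1.58, 1.15, -0.0, 0.0, -0.1],
[1.94, -1.56, 1.15, -0.0, 0.0, -0.1]]
[-2.13841090e-01  3.55262712e-01  1.77444234e+00  1.62261278e-04
  1.01107969e+00 -1.90939577e+00]
```

>>> apply_moves --plan '[[[1.8,-1.7,1.1,0,0,-0.01],[1.8,-1.7,1.1,0,0,-0.01],[1.8,-1.7,1.2,0,0,-0.01],[1.8,-1.7,1.2,0,0,-0.01],[1.9,-1.7,1.2,0,0,-0.01],[1.9,-1.6,1.2,0,0,-0.01],[1.9,-1.6,1.1,0,0,-0.01],[1.9,-1.6,1.1,0,0,-0.01],[1.9,-1.6,1.1,0,0,-0.01],[1.9,-1.6,1.1,0,0,-0.01]]]' --grip 0.45

```text
t: 12.0
tool_pos: [0.4001, -0.3037, 0.109]
tool_rot: [-0.112, 0.994, -0.0, 0.001]
ft_force: [1.0, 0.7, -0.4]
grip_width: 0.0398
grip_force: 0.0
```

>>> apply_moves --plan '[[[0,0,0,0,0,0],[0,0,0,0,0,0],[0,0,0,0,0,0],[0,0,0,0,0,0]]]'

```text
t: 12.4
tool_pos: [0.4011, -0.3023, 0.1093]
tool_rot: [-0.112, 0.994, -0.0, 0.0]
ft_force: [-0.3, -0.5, -0.1]
grip_width: 0.0397
grip_force: 0.0
```

Run:
```python
from h import *
look('w4',90)
print(tool()[2]['qpos'].round(2))
```

```text
tcp [ 0.4011 -0.3023  0.1093] yaw -2.916 t 12.4 w 0.0397
[ 0.4275 -0.2794] 0.537 [109.6  67.2] green [ 0.4042 -0.3005] exp [ 0.4103 -0.2897] [323. 214.]
[-0.67  0.45  1.98  0.    0.71 -2.47]
```

>>> apply_moves --plan '[[[-0.1,0,2.5,0,0,0],[0,0,2.5,0,0,0],[0,0,2,0,0,0],[0,0,0.9,0,0,0],[0,0,0,0,0,0],[0,0,0,0,0,0]]]'

```text
t: 13.05
tool_pos: [0.4016, -0.3025, 0.0302]
tool_rot: [-0.112, 0.994, -0.0, 0.0]
ft_force: [-0.8, 0.1, -0.3]
grip_width: 0.0397
grip_force: 0.0
```

>>> apply_moves --plan '[[[0,0,0,0,0,0],[0,0,0,0,0,0],[0,0,0,0,0,0],[0,0,0,0,0,0],[0,0,0,0,0,0]]]' --grip 0

```text
t: 13.55
tool_pos: [0.4012, -0.3026, 0.03]
tool_rot: [-0.112, 0.994, -0.0, 0.0]
ft_force: [-0.8, 0.6, 4.8]
grip_width: 0.01
grip_force: 25.0
```

>>> apply_moves --plan '[[[0,0,-2,0,0,0],[0,0,-3,0,0,0],[0,0,-4,0,0,0],[0,0,-4,0,0,0]]]'

```text
t: 13.95
tool_pos: [0.4005, -0.3021, 0.1605]
tool_rot: [-0.112, 0.994, 0.001, -0.001]
ft_force: [1.5, -0.3, -1.3]
grip_width: 0.0097
grip_force: 25.0
```

Run:
```python
from h import *
t=list(rd(3,-.0905))+[.16]; r=rows(t,RY+np.pi,10)
show(r);print(r[0][5])
```

```text
[[-1.89, 2.31, 0.01, 0.0, -0.0, 0.01],
[-1.86, 2.33, 0.01, 0.0, -0.0, 0.01],
[-1.84, 2.35, 0.01, 0.0, -0.0, 0.01],
[-1.82, 2.36, 0.01, 0.0, -0.0, 0.01],
[-1.79, 2.38, 0.01, 0.0, -0.0, 0.01],
[-1.77, 2.4, 0.01, 0.0, -0.0, 0.01],
[-1.74, 2.42, 0.01, 0.0, -0.0, 0.01],
[-1.72, 2.44, 0.01, 0.0, -0.0, 0.01],
[-1.69, 2.45, 0.01, 0.0, -0.0, 0.01],
[-1.67, 2.47, 0.01, 0.0, -0.0, 0.01]]
0.01
```

>>> apply_moves --plan '[[[-1.9,2.3,0,0,0,0.01],[-1.9,2.3,0,0,0,0.01],[-1.8,2.3,0,0,0,0.01],[-1.8,2.4,0,0,0,0.01],[-1.8,2.4,0,0,0,0.01],[-1.8,2.4,0,0,0,0.01],[-1.7,2.4,0,0,0,0.01],[-1.7,2.4,0,0,0,0.01],[-1.7,2.5,0,0,0,0.01],[-1.7,2.5,0,0,0,0.01]]]'

```text
t: 14.95
tool_pos: [0.5338, -0.0343, 0.1595]
tool_rot: [-0.062, 0.998, 0.0, -0.0]
ft_force: [-0.1, 0.0, -1.0]
grip_width: 0.0097
grip_force: 25.0
```

>>> apply_moves --plan '[[[0,0,0,0,0,0],[0,0,0,0,0,0],[0,0,0,0,0,0],[0,0,0,0,0,0]]]'

```text
t: 15.35
tool_pos: [0.5332, -0.0363, 0.1596]
tool_rot: [-0.061, 0.998, -0.0, -0.0]
ft_force: [0.1, 0.3, -1.2]
grip_width: 0.0096
grip_force: 25.0
```

Run:
```python
from h import *
rel(3); snap('wrist','w5')
t=list(rd(3,-.0905))+[.062]; show(rows(t,RY+np.pi,4))
```

```text
rel bay 3 x -90.7 y -1.1 mm z 159.6 F [ 0.1  0.3 -1.2] w 0.0096 dyaw 0.0018 t 15.3
[[-0.0, 0.03, 2.44, 0.0, -0.0, 0.0],
[-0.0, 0.03, 2.44, 0.0, -0.0, 0.0],
[-0.0, 0.03, 2.44, 0.0, -0.0, 0.0],
[-0.0, 0.03, 2.44, 0.0, -0.0, 0.0]]
```

View pics/w5.png

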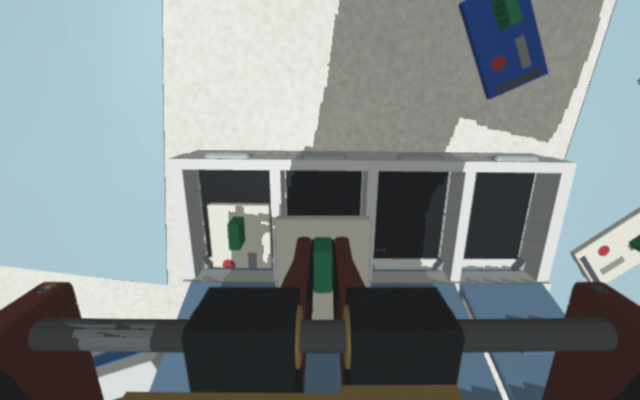

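Bay 4's cassette sits in its slot, and the held one is square over bay 3. Lowering and sliding it in.

>>> apply_moves --plan '[[[0,0.1,2.5,0,0,0],[0,0,2.5,0,0,0],[0,0,2.5,0,0,0],[0,0,2.3,0,0,0],[0,0,0,0,0,0],[0,0,0,0,0,0],[0,0,0,0,0,0]]]'

```text
t: 16.1
tool_pos: [0.5323, -0.0353, 0.0626]
tool_rot: [-0.061, 0.998, 0.0, -0.001]
ft_force: [-7.0, -0.4, 13.6]
grip_width: 0.0102
grip_force: 46.4
```

```bash
python3 -c "
from h import *
rel(3)"
```

```text
rel bay 3 x -91.4 y 0.0 mm z 62.6 F [-7.  -0.4 13.6] w 0.0102 dyaw 0.0015 t 16.1
```

>>> apply_moves --plan '[[[0,0,-1,0,0,0],[0.5,0,-1,0,0,0],[0,0,0,0,0,0],[0,0,0,0,0,0],[0,0,0,0,0,0]]]'

```text
t: 16.6
tool_pos: [0.5291, -0.0352, 0.0819]
tool_rot: [-0.062, 0.998, -0.0, 0.001]
ft_force: [0.1, 0.8, -0.9]
grip_width: 0.0101
grip_force: 26.9
```

```bash
python3 -c "
from h import *
rel(3);snap('wrist','w6');snap('side','s6')
im=cv2.imread('pics/w6.png')[140:320,230:430]
s=cv2.imread('pics/s6.png')[120:240,240:380]
cv2.imwrite('pics/w6c.png',np.hstack([cv2.resize(im,(400,360)),cv2.resize(s,(400,360))]))"
```

```text
rel bay 3 x -94.6 y 0.5 mm z 81.9 F [ 0.1  0.8 -0.9] w 0.0101 dyaw 0.0029 t 16.6
```

View pics/w6c.png

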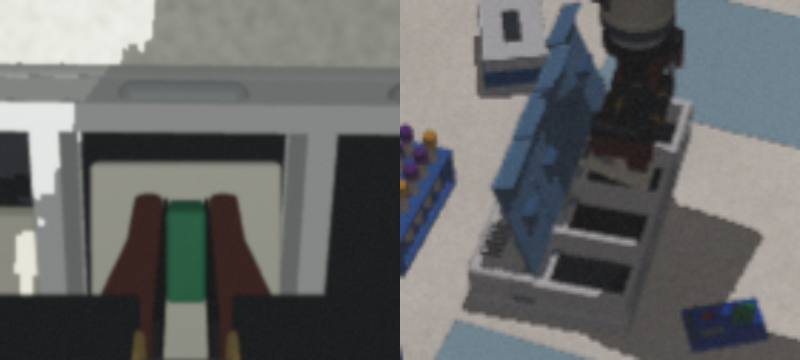

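The tail sits 9 mm off the front wall, so the grip is about 6 mm ahead of the TCP and the nose landed on the slot roof. I'll shift back, lower, loosen so it settles flat, and regrip.

>>> apply_moves --plan '[[[0.4,0,0,0,0,0],[0,0,0.8,0,0,0],[0,0,0.7,0,0,0],[0,0,0.5,0,0,0],[0,0,0,0,0,0],[0,0,0,0,0,0],[0,0,0,0,0,0]]]'

```text
t: 17.4
tool_pos: [0.5244, -0.0356, 0.0613]
tool_rot: [-0.062, 0.998, 0.0, -0.0]
ft_force: [0.0, 0.3, -1.1]
grip_width: 0.0101
grip_force: 28.0
```

```bash
python3 -c "
from h import *
rel(3)"
```

```text
rel bay 3 x -99.3 y 0.7 mm z 61.3 F [ 0.   0.3 -1.1] w 0.0101 dyaw 0.003 t 17.4
```

>>> apply_moves --plan '[[[0,0,0.1,0,0,0],[0,0,0,0,0,0],[0,0,0,0,0,0],[-0.6,0,0,0,0,0],[0,0,0,0,0,0],[0,0,0,0,0,0]]]' --grip 0.25

```text
t: 18.0
tool_pos: [0.5309, -0.0348, 0.0607]
tool_rot: [-0.062, 0.998, -0.0, 0.0]
ft_force: [-0.3, -0.0, 0.1]
grip_width: 0.0218
grip_force: 0.0
```

>>> apply_moves --plan '[[[0,0,0,0,0,0],[0,0,0,0,0,0],[0,0,0,0,0,0],[0,0,0,0,0,0]]]' --grip 0

```text
t: 18.4
tool_pos: [0.5305, -0.0348, 0.0607]
tool_rot: [-0.062, 0.998, 0.0, -0.0]
ft_force: [0.4, -0.5, -0.3]
grip_width: 0.0097
grip_force: 25.0
```

>>> apply_moves --plan '[[[0,0,-0.1,0,0,0],[-0.5,0,0,0,0,0],[-0.5,0,0,0,0,0],[-0.5,0,0,0,0,0],[-0.5,0,0,0,0,0],[0,0,0,0,0,0],[0,0,0,0,0,0]]]'

```text
t: 19.1
tool_pos: [0.5515, -0.0324, 0.0619]
tool_rot: [-0.062, 0.998, -0.0, 0.001]
ft_force: [1.5, -1.5, -0.7]
grip_width: 0.0096
grip_force: 25.0
```

```bash
python3 -c "
from h import *
rel(3)"
```

```text
rel bay 3 x -72.0 y 0.5 mm z 61.9 F [ 1.5 -1.5 -0.7] w 0.0096 dyaw 0.0028 t 19.1
```

>>> apply_moves --plan '[[[-0.5,0,0,0,0,0],[-0.3,0,0,0,0,0],[-0.2,0,0,0,0,0],[-0.2,0,0,0,0,0],[-0.2,0,0,0,0,0],[-0.2,0,0,0,0,0],[0,0,0,0,0,0],[0,0,0,0,0,0]]]'

```text
t: 19.9
tool_pos: [0.5606, -0.031, 0.0607]
tool_rot: [-0.062, 0.998, 0.0, -0.006]
ft_force: [-16.7, -8.8, 8.6]
grip_width: 0.0099
grip_force: 25.0
```

```bash
python3 -c "
from h import *
rel(3)"
```

```text
rel bay 3 x -62.9 y 0.9 mm z 60.7 F [-16.7  -8.8   8.6] w 0.0099 dyaw 0.003 t 19.9
```

>>> apply_moves --plan '[[[0.1,0,-0.1,0,0,0],[0,0,0,0,0,0],[0,0,0,0,0,0],[0,0,-1,0,0,0],[0,0,-3,0,0,0],[0,0,-4,0,0,0],[1,0,-4,0,0,0],[1,0,-4,0,0,0]]]' --grip 0.28

```text
t: 20.7
tool_pos: [0.5455, -0.0328, 0.2249]
tool_rot: [-0.062, 0.998, 0.0, 0.0]
ft_force: [0.7, -0.3, 0.4]
grip_width: 0.0246
grip_force: 0.0
```

Run:
```python
from h import *
rel(3)
r=rows([.5432,.294,.11],np.pi-.769,10)
show(r);print(r[0][5])
```

```text
rel bay 3 x -78.0 y 0.9 mm z 224.9 F [ 0.7 -0.3  0.4] w 0.0246 dyaw 0.0033 t 20.7
[[-0.38, 3.25, 1.15, 0.0, 0.0, 0.09],
[-0.09, 3.27, 1.15, 0.0, 0.0, 0.09],
[0.2, 3.26, 1.15, 0.0, 0.0, 0.09],
[0.49, 3.23, 1.15, 0.0, 0.0, 0.09],
[0.78, 3.17, 1.15, 0.0, 0.0, 0.09],
[1.06, 3.09, 1.15, 0.0, 0.0, 0.09],
[1.33, 2.99, 1.15, 0.0, 0.0, 0.09],
[1.59, 2.85, 1.15, 0.0, 0.0, 0.09],
[1.84, 2.7, 1.15, 0.0, 0.0, 0.09],
[2.07, 2.53, 1.15, 0.0, 0.0, 0.09]]
0.089
```

>>> apply_moves --plan '[[[-0.4,3.3,0.5,0,0,0.089],[-0.1,3.3,0.5,0,0,0.089],[0.2,3.3,0.5,0,0,0.089],[0.5,3.2,1,0,0,0.089],[0.8,3.2,1,0,0,0.089],[1.1,3.1,1.5,0,0,0.089],[1.3,3,1.5,0,0,0.089],[1.6,2.8,1.5,0,0,0.089],[1.8,2.7,1.5,0,0,0.089],[2.1,2.5,2,0,0,0.09]]]' --grip 0.45

```text
t: 21.7
tool_pos: [0.5429, 0.2967, 0.1085]
tool_rot: [0.376, 0.927, 0.001, 0.001]
ft_force: [0.9, -0.5, -0.5]
grip_width: 0.0392
grip_force: 0.0
```

>>> apply_moves --plan '[[[0,0,0,0,0,0],[0,0,0,0,0,0],[0,0,0,0,0,0],[0,0,0,0,0,0]]]'

```text
t: 22.1
tool_pos: [0.5427, 0.2938, 0.1087]
tool_rot: [0.374, 0.927, 0.0, 0.0]
ft_force: [-0.4, 0.1, 0.2]
grip_width: 0.0395
grip_force: 0.0
```

Run:
```python
from h import *
look('w7',75)
```

```text
tcp [0.5427 0.2938 0.1087] yaw 2.374 t 22.1 w 0.0395
[0.3727 0.2859] -0.638 [57.1 67.9] green [0.3609 0.2911] exp [0.3567 0.2978] [129.  28.]
[0.5501 0.2697] -0.768 [77.9 87.3] green [0.5439 0.2914] exp [0.5357 0.2836] [320. 214.]
```

View pics/w7.png

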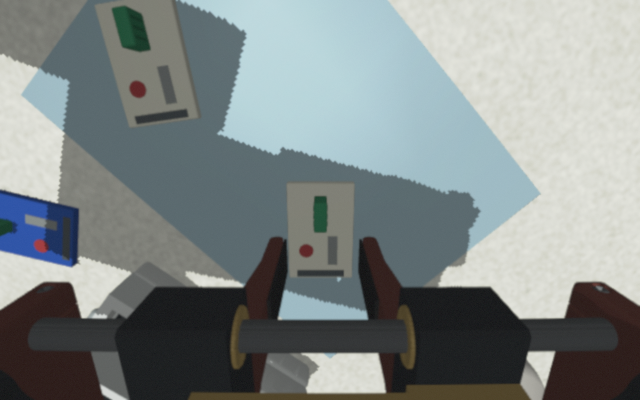

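The cassette is centred between the fingers with its grip at (320,214). Grasping.

>>> apply_moves --plan '[[[-0.25,-0.1,2.5,0,0,0],[0,0,2.5,0,0,0],[0,0,2,0,0,0],[0,0,0.9,0,0,0],[0,0,0,0,0,0],[0,0,0,0,0,0]]]'

```text
t: 22.75
tool_pos: [0.5439, 0.2921, 0.0295]
tool_rot: [0.374, 0.927, 0.0, 0.0]
ft_force: [0.2, 0.6, -0.5]
grip_width: 0.0397
grip_force: 0.0
```

>>> apply_moves --plan '[[[0,0,0,0,0,0],[0,0,0,0,0,0],[0,0,0,0,0,0],[0,0,0,0,0,0],[0,0,0,0,0,0]]]' --grip 0

```text
t: 23.25
tool_pos: [0.5434, 0.2923, 0.0291]
tool_rot: [0.374, 0.927, 0.0, 0.0]
ft_force: [-0.5, -1.0, 3.1]
grip_width: 0.01
grip_force: 25.0
```

>>> apply_moves --plan '[[[0,0,-2,0,0,0],[0,0,-3,0,0,0],[0,0,-4,0,0,0],[0,0,-4,0,0,0]]]'

```text
t: 23.65
tool_pos: [0.5427, 0.2919, 0.1594]
tool_rot: [0.374, 0.927, -0.001, -0.001]
ft_force: [0.6, 0.9, -0.5]
grip_width: 0.0097
grip_force: 25.0
```

Run:
```python
from h import *
t=list(rd(1,-.0915))+[.16]; r=rows(t,RY+np.pi,8)
show(r);print(r[0][5])
```

```text
[[-1.27, -1.84, -0.01, -0.0, -0.0, -0.11],
[-1.06, -1.97, -0.01, -0.0, -0.0, -0.11],
[-0.83, -2.07, -0.01, -0.0, -0.0, -0.11],
[-0.6, -2.15, -0.01, -0.0, -0.0, -0.11],
[-0.36, -2.2, -0.01, -0.0, -0.0, -0.11],
[-0.11, -2.23, -0.01, -0.0, -0.0, -0.11],
[0.14, -2.23, -0.01, -0.0, -0.0, -0.11],
[0.38, -2.2, -0.01, -0.0, -0.0, -0.11]]
-0.111
```

>>> apply_moves --plan '[[[-0.8,-1.8,0,0,0,-0.111],[-0.6,-2,0,0,0,-0.111],[-0.6,-2.1,0,0,0,-0.111],[-0.6,-2.2,0,0,0,-0.111],[-0.6,-2.2,0,0,0,-0.111],[-0.3,-2.2,0,0,0,-0.111],[0,-2.2,0,0,0,-0.111],[0,-2.2,0,0,0,-0.111]]]'

```text
t: 24.45
tool_pos: [0.514, 0.1209, 0.1586]
tool_rot: [-0.063, 0.998, -0.0, -0.0]
ft_force: [0.3, -0.2, -0.0]
grip_width: 0.0099
grip_force: 25.0
```

>>> apply_moves --plan '[[[0,0,0,0,0,0],[0,0,0,0,0,0],[0,0,0,0,0,0],[0,0,0,0,0,0]]]'

```text
t: 24.85
tool_pos: [0.5146, 0.1226, 0.1587]
tool_rot: [-0.06, 0.998, 0.0, 0.0]
ft_force: [0.3, 0.0, -0.8]
grip_width: 0.0099
grip_force: 25.0
```

Run:
```python
from h import *
rel(1)
t=list(rd(1,-.0915))+[.062]; show(rows(t,RY+np.pi,5))
```

```text
rel bay 1 x -89.9 y 6.9 mm z 158.7 F [ 0.3  0.  -0.8] w 0.0099 dyaw -0.0003 t 24.9
[[0.03, -0.14, 1.93, 0.0, 0.0, -0.0],
[0.03, -0.14, 1.93, 0.0, 0.0, -0.0],
[0.03, -0.14, 1.93, 0.0, 0.0, -0.0],
[0.03, -0.14, 1.93, 0.0, 0.0, -0.0],
[0.03, -0.14, 1.93, 0.0, 0.0, -0.0]]
```

>>> apply_moves --plan '[[[0.2,-0.7,1,0,0,0],[0,0,2.2,0,0,0],[0,0,2.2,0,0,0],[0,0,2.2,0,0,0],[0,0,2,0,0,0],[0,0,0,0,0,0],[0,0,0,0,0,0],[0,0,0,0,0,0]]]'

```text
t: 25.65
tool_pos: [0.5137, 0.1147, 0.0633]
tool_rot: [-0.061, 0.998, 0.0, 0.0]
ft_force: [-0.6, 0.2, -0.3]
grip_width: 0.0098
grip_force: 25.0
```

Run:
```python
from h import *
rel(1)
```

```text
rel bay 1 x -91.8 y -0.9 mm z 63.3 F [-0.6  0.2 -0.3] w 0.0098 dyaw -0.0 t 25.6
```

>>> apply_moves --plan '[[[0,0.1,0.3,0,0,0],[-0.5,0,0,0,0,0],[-0.5,0,0,0,0,0],[-0.5,0,0,0,0,0],[-0.5,0,0,0,0,0],[0,0,0,0,0,0],[0,0,0,0,0,0]]]'

```text
t: 26.35
tool_pos: [0.5332, 0.118, 0.0596]
tool_rot: [-0.061, 0.998, 0.0, -0.0]
ft_force: [0.3, -0.3, -0.8]
grip_width: 0.0098
grip_force: 25.0
```

>>> apply_moves --plan '[[[-0.5,0,0,0,0,0],[-0.4,0,0,0,0,0],[-0.2,0,0,0,0,0],[-0.2,0,0,0,0,0],[-0.2,0,0,0,0,0],[0,0,0,0,0,0],[0,0,0,0,0,0]]]'

```text
t: 27.05
tool_pos: [0.5428, 0.1192, 0.0586]
tool_rot: [-0.06, 0.998, -0.0, -0.006]
ft_force: [-13.7, -0.4, 6.3]
grip_width: 0.0098
grip_force: 25.0
```

Run:
```python
from h import *
rel(1)
```

```text
rel bay 1 x -62.4 y 0.1 mm z 58.6 F [-13.7  -0.4   6.3] w 0.0098 dyaw -0.0006 t 27.1
```

Bay 1 is home. On to the last cassette, at about (0.375, 0.284) with nose yaw -0.64.

>>> apply_moves --plan '[[[0.1,0,-0.1,0,0,0],[0,0,0,0,0,0],[0,0,0,0,0,0],[0,0,-1,0,0,0],[0,0,-3,0,0,0],[0,0,-4,0,0,0],[1,0,-4,0,0,0],[1,0,-3,0,0,0]]]' --grip 0.28

```text
t: 27.85
tool_pos: [0.528, 0.1174, 0.2139]
tool_rot: [-0.061, 0.998, 0.0, 0.002]
ft_force: [-0.4, 0.1, -0.5]
grip_width: 0.0241
grip_force: 0.0
```

Run:
```python
from h import *
look('w8',60)
r=rows([.3605,.2935,.11],np.pi-.640,8)
show(r);print(r[0][5])
```

```text
tcp [0.528  0.1174 0.2139] yaw -3.02 t 27.9 w 0.0241Traceback (most recent call last):
  File "<stdin>", line 2, in <module>
  File "h.py", line 68, in look
    for o in cassettes(im,i,zt,rad): print(o[0].round(4),round(o[1],3),o[2],'green',o[3].round(4),'exp',(o[0]-.02*np.array([np.cos(o[1]),np.sin(o[1])])).round(4),np.round(o[4]))
             ~~~~~~~~~^^^^^^^^^^^^^
  File "h.py", line 51, in cassettes
    pts=np.vstack(cs)[:,0].astype(float)
        ~~~~~~~~~^^^^
    return _nx.concatenate(arrs, 0, dtype=dtype, casting=casting)
           ~~~~~~~~~~~~~~~^^^^^^^^^^^^^^^^^^^^^^^^^^^^^^^^^^^^^^^
ValueError: need at least one array to concatenate
```

```bash
sed -i "s/        pts=np.vstack/        if not cs: continue\n        pts=np.vstack/" h.py
python3 - <<'E'
from h import *
r=rows([.3605,.2935,.11],np.pi-.640,8)
show(r);print(r[0][5])
E
```

```text
[[1.83, 2.44, 1.34, 0.0, 0.0, 0.1],
[2.05, 2.25, 1.34, 0.0, 0.0, 0.1],
[2.25, 2.05, 1.34, 0.0, 0.0, 0.1],
[2.44, 1.82, 1.34, 0.0, 0.0, 0.1],
[2.6, 1.58, 1.34, 0.0, 0.0, 0.1],
[2.74, 1.33, 1.34, 0.0, 0.0, 0.1],
[2.85, 1.07, 1.34, 0.0, 0.0, 0.1],
[2.94, 0.79, 1.35, 0.0, 0.0, 0.1]]
0.095
```

>>> apply_moves --plan '[[[1.8,2.4,1,0,0,0.095],[2,2.2,1,0,0,0.095],[2.2,2,1.4,0,0,0.095],[2.4,1.8,1.4,0,0,0.095],[2.6,1.6,1.4,0,0,0.095],[2.7,1.3,1.4,0,0,0.095],[2.9,1.1,1.4,0,0,0.095],[3,0.8,1.4,0,0,0.095],[0,0,0,0,0,0],[0,0,0,0,0,0]]]' --grip 0.45

```text
t: 28.9
tool_pos: [0.3599, 0.2925, 0.107]
tool_rot: [0.312, 0.95, 0.0, 0.0]
ft_force: [-0.3, -0.5, -0.5]
grip_width: 0.0394
grip_force: 0.0
```

>>> apply_moves --plan '[[[0,0,0,0,0,0],[0,0,0,0,0,0]]]'

```text
t: 29.1
tool_pos: [0.361, 0.2918, 0.1073]
tool_rot: [0.314, 0.949, 0.001, 0.0]
ft_force: [0.5, 0.1, 0.1]
grip_width: 0.0394
grip_force: 0.0
```

Run:
```python
from h import *
look('w9',75)
```

```text
tcp [0.361  0.2918 0.1073] yaw 2.502 t 29.1 w 0.0394
[0.3789 0.2805] -0.641 [55.2 85.9] green [0.3641 0.2915] exp [0.3629 0.2925] [323. 215.]
```

View pics/w9.png

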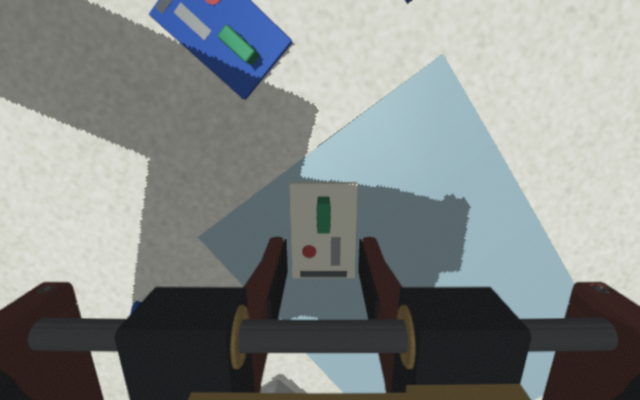

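Centred again at (323,215). Grasping and lifting.

>>> apply_moves --plan '[[[-0.2,0.2,2.5,0,0,0],[0,0,2.5,0,0,0],[0,0,2,0,0,0],[0,0,0.8,0,0,0],[0,0,0,0,0,0],[0,0,0,0,0,0]]]'

```text
t: 29.75
tool_pos: [0.3631, 0.2925, 0.0292]
tool_rot: [0.314, 0.949, 0.0, 0.0]
ft_force: [-0.1, -0.1, -0.6]
grip_width: 0.0394
grip_force: 0.0
```

>>> apply_moves --plan '[[[0,0,0,0,0,0],[0,0,0,0,0,0],[0,0,0,0,0,0],[0,0,0,0,0,0],[0,0,0,0,0,0]]]' --grip 0

```text
t: 30.25
tool_pos: [0.3626, 0.2926, 0.029]
tool_rot: [0.314, 0.949, 0.0, 0.0]
ft_force: [-0.5, -0.8, 5.6]
grip_width: 0.0099
grip_force: 25.0
```

>>> apply_moves --plan '[[[0,0,-2,0,0,0],[0,0,-3,0,0,0],[0,0,-4,0,0,0],[0,0,-4,0,0,0],[0,0,0,0,0,0],[0,0,0,0,0,0]]]'

```text
t: 30.85
tool_pos: [0.3629, 0.2927, 0.1593]
tool_rot: [0.314, 0.949, 0.001, 0.001]
ft_force: [0.1, -0.2, -0.7]
grip_width: 0.0098
grip_force: 25.0
```

Run:
```python
from h import *
t=list(rd(2,-.0915))+[.16]; r=rows(t,RY+np.pi,10)
show(r);print(r[0][5])
```

```text
[[-2.79, -1.07, -0.01, 0.0, 0.0, -0.08],
[-2.7, -1.28, -0.01, 0.0, 0.0, -0.08],
[-2.6, -1.48, -0.01, 0.0, 0.0, -0.08],
[-2.48, -1.68, -0.01, 0.0, 0.0, -0.08],
[-2.34, -1.86, -0.01, 0.0, 0.0, -0.08],
[-2.2, -2.03, -0.01, 0.0, 0.0, -0.08],
[-2.03, -2.19, -0.01, 0.0, 0.0, -0.08],
[-1.86, -2.34, -0.01, 0.0, 0.0, -0.08],
[-1.68, -2.48, -0.01, 0.0, 0.0, -0.08],
[-1.49, -2.6, -0.01, 0.0, 0.0, -0.08]]
-0.076
```

>>> apply_moves --plan '[[[-2.8,-1.1,0,0,0,-0.076],[-2.7,-1.3,0,0,0,-0.076],[-2.6,-1.5,0,0,0,-0.076],[-2.5,-1.7,0,0,0,-0.076],[-2.3,-1.9,0,0,0,-0.076],[-2.2,-2,0,0,0,-0.076],[-2,-2.2,0,0,0,-0.076],[-1.9,-2.3,0,0,0,-0.076],[-1.7,-2.5,0,0,0,-0.076],[-1.5,-2.6,0,0,0,-0.076]]]'

```text
t: 31.85
tool_pos: [0.5219, 0.0379, 0.1565]
tool_rot: [-0.062, 0.998, 0.0, -0.002]
ft_force: [0.6, -0.3, -0.4]
grip_width: 0.0098
grip_force: 25.0
```

>>> apply_moves --plan '[[[0,0,0,0,0,0],[0,0,0,0,0,0],[0,0,0,0,0,0],[0,0,0,0,0,0]]]'

```text
t: 32.25
tool_pos: [0.5217, 0.0399, 0.1581]
tool_rot: [-0.061, 0.998, 0.0, -0.001]
ft_force: [0.2, -0.4, -2.1]
grip_width: 0.0097
grip_force: 25.0
```

Run:
```python
from h import *
rel(2); snap('wrist','w10')
im=cv2.imread('pics/w10.png')[100:340];cv2.imwrite('pics/w10c.png',im)
```

```text
rel bay 2 x -92.9 y -0.1 mm z 158.1 F [ 0.2 -0.4 -2.1] w 0.0097 dyaw 0.0005 t 32.2
```

View pics/w10c.png

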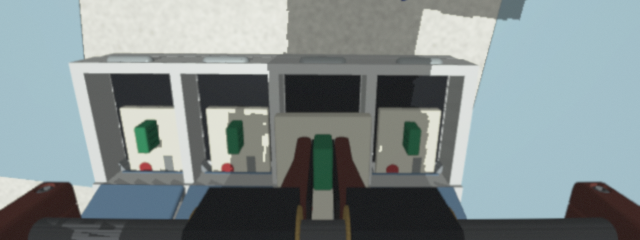

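Bays 4, 3 and 1 are loaded with their tails level, and the fourth cassette hangs square over bay 2. Lowering and sliding.

>>> apply_moves --plan '[[[0,0,2.5,0,0,0],[0,0,2.5,0,0,0],[0,0,2.5,0,0,0],[0,0,2,0,0,0],[0,0,0,0,0,0],[0,0,0,0,0,0],[0,0,0,0,0,0]]]'

```text
t: 33.0
tool_pos: [0.5233, 0.0394, 0.0648]
tool_rot: [-0.061, 0.998, 0.0, 0.001]
ft_force: [0.1, -0.6, -1.2]
grip_width: 0.0099
grip_force: 25.0
```

Run:
```python
from h import *
rel(2)
```

```text
rel bay 2 x -91.3 y -0.7 mm z 64.8 F [ 0.1 -0.6 -1.2] w 0.0099 dyaw 0.0003 t 33.0
```

>>> apply_moves --plan '[[[0,0.1,0.4,0,0,0],[-0.5,0,0,0,0,0],[-0.5,0,0,0,0,0],[-0.5,0,0,0,0,0],[-0.5,0,0,0,0,0],[0,0,0,0,0,0],[0,0,0,0,0,0]]]'

```text
t: 33.7
tool_pos: [0.5424, 0.0425, 0.0596]
tool_rot: [-0.061, 0.998, 0.0, -0.0]
ft_force: [-0.5, -0.2, -1.2]
grip_width: 0.01
grip_force: 25.0
```

>>> apply_moves --plan '[[[-0.5,0,0,0,0,0],[-0.4,0,0,0,0,0],[-0.2,0,0,0,0,0],[-0.2,0,0,0,0,0],[-0.2,0,0,0,0,0],[0,0,0,0,0,0],[0,0,0,0,0,0]]]'

```text
t: 34.4
tool_pos: [0.5514, 0.0438, 0.0589]
tool_rot: [-0.06, 0.998, -0.0, -0.006]
ft_force: [-16.9, -2.3, 13.3]
grip_width: 0.0095
grip_force: 25.0
```

Run:
```python
from h import *
rel(2)
```

```text
rel bay 2 x -63.0 y 0.2 mm z 58.9 F [-16.9  -2.3  13.3] w 0.0095 dyaw -0.0004 t 34.4
```

All four are home. Release, rise, and look at the covers' angles.

>>> apply_moves --plan '[[[0.1,0,-0.1,0,0,0],[0,0,0,0,0,0],[0,0,0,0,0,0],[0,0,-1,0,0,0],[0,0,-3,0,0,0],[0.5,0,-5,0,0,0],[1,0,-5,0,0,0],[1,0,-5,0,0,0],[0,0,-3,0,0,0]]]' --grip 0.28

```text
t: 35.3
tool_pos: [0.5321, 0.0412, 0.2831]
tool_rot: [-0.061, 0.998, -0.0, 0.002]
ft_force: [0.6, 1.1, 0.3]
grip_width: 0.0241
grip_force: 0.0
```

>>> apply_moves --plan '[[[0,0,0,0,0,0],[0,0,0,0,0,0],[0,0,0,0,0,0]]]' --grip 1

```text
t: 35.6
tool_pos: [0.5311, 0.0412, 0.2774]
tool_rot: [-0.061, 0.998, 0.0, -0.001]
ft_force: [-0.8, -0.7, -0.3]
grip_width: 0.045
grip_force: 0.0
```

Run:
```python
from h import *
snap('wrist','w11'); s=snap('side','s11'); w=cv2.imread('pics/w11.png')
cv2.imwrite('pics/c11.png',np.vstack([cv2.resize(s[110:250,230:400],(607,500)),cv2.resize(w[110:290,120:520],(607,90))])[:500])
t=list(rd(3,.080,-.038))+[.265]
# cover tip back edges visible from scene: predicted px for tip at theta
for b in (1,4):
  for th in (1.57,1.8,2.0,2.1):
    x=-.020-.118*np.cos(th); z=.067+.118*np.sin(th)
    print(b,th,[proj('side',list(rd(b,x,y))+[z])[0].round(1).tolist() for y in (.036,-.036)])
show(rows(t,RY+np.pi,6))
```

```text
1 1.57 [[282.7, 182.7], [289.7, 166.2]]
1 1.8 [[273.8, 182.1], [281.0, 165.7]]
1 2.0 [[266.6, 182.8], [274.0, 166.5]]
1 2.1 [[263.4, 183.6], [270.8, 167.3]]
4 1.57 [[303.3, 134.0], [309.0, 120.6]]
4 1.8 [[295.2, 133.6], [301.1, 120.2]]
4 2.0 [[288.6, 134.5], [294.7, 121.2]]
4 2.1 [[285.5, 135.4], [291.7, 122.1]]
[[-2.72, -1.9, 0.19, 0.0, -0.0, -0.0],
[-2.72, -1.9, 0.19, 0.0, -0.0, -0.0],
[-2.72, -1.9, 0.19, 0.0, -0.0, -0.0],
[-2.72, -1.9, 0.19, 0.0, -0.0, -0.0],
[-2.72, -1.9, 0.2, 0.0, -0.0, -0.0],
[-2.72, -1.9, 0.2, 0.0, -0.0, -0.0]]
```

View pics/c11.png

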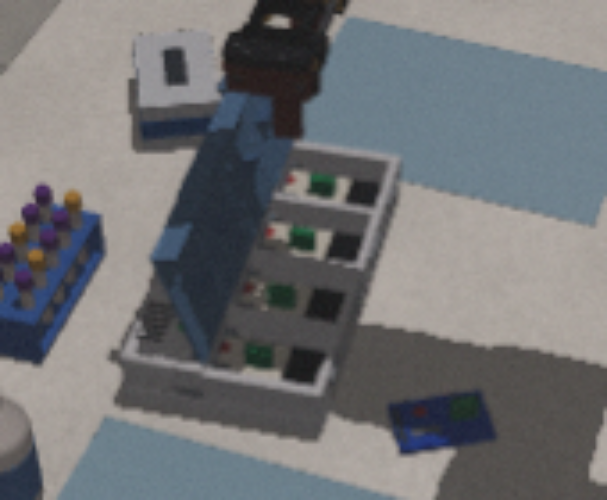

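Picture: all four bays are loaded, and the covers lean back at about 1.8 rad. I'll close them in pairs with the open fingers (offset clear of the ridges), starting with bays 3 and 4.

>>> apply_moves --plan '[[[-2.7,-1.9,0,0,0,0],[-2.7,-1.9,0,0,0,0],[-2.7,-1.9,0,0,0,0],[-2.7,-1.9,0,0,0,0],[-2.7,-1.9,0,0,0,0],[-2.7,-1.9,0,0,0,0],[0,0,0,0,0,0],[0,0,0,0,0,0],[0,0,0,0,0,0]]]'

```text
t: 36.6
tool_pos: [0.7053, -0.0518, 0.2773]
tool_rot: [-0.061, 0.998, 0.0, -0.001]
ft_force: [0.1, 0.6, 0.6]
grip_width: 0.0878
grip_force: 0.0
```

Run:
```python
from h import *
rel(3)
t=list(rd(3,.080,-.038))+[.155]
show(rows(t,RY+np.pi,5))
```

```text
rel bay 3 x 78.3 y -37.3 mm z 277.3 F [0.1 0.6 0.6] w 0.0878 dyaw 0.0002 t 36.6
[[-0.04, -0.02, 2.45, 0.0, -0.0, 0.0],
[-0.04, -0.02, 2.45, 0.0, -0.0, 0.0],
[-0.04, -0.01, 2.45, 0.0, -0.0, 0.0],
[-0.04, -0.01, 2.45, 0.0, -0.0, 0.0],
[-0.04, -0.01, 2.45, 0.0, -0.0, 0.0]]
```

>>> apply_moves --plan '[[[0,0,2.5,0,0,0],[0,0,2.5,0,0,0],[0,0,2.5,0,0,0],[0,0,2.5,0,0,0],[0,0,2.2,0,0,0],[0,0,0,0,0,0],[1.5,0,0,0,0,0],[1.5,0,0,0,0,0],[1.5,0,0,0,0,0]]]'

```text
t: 37.5
tool_pos: [0.6616, -0.0574, 0.1582]
tool_rot: [-0.061, 0.998, -0.0, 0.001]
ft_force: [0.7, -0.3, 1.6]
grip_width: 0.0878
grip_force: 0.8
```

>>> apply_moves --plan '[[[1.5,0,0,0,0,0],[1.5,0,0,0,0,0],[1.5,0,0,0,0,0],[1.5,0,0,0,0,0],[1.5,0,0,0,0,0]]]'

```text
t: 38.0
tool_pos: [0.5876, -0.0667, 0.1585]
tool_rot: [-0.061, 0.998, -0.0, 0.002]
ft_force: [1.7, -0.8, -1.1]
grip_width: 0.0876
grip_force: 0.8
```

Run:
```python
from h import *
rel(3); snap('side','s12'); snap('wrist','w12')
s=cv2.imread('pics/s12.png');w=cv2.imread('pics/w12.png')
cv2.imwrite('pics/c12.png',np.hstack([cv2.resize(s[100:250,230:400],(453,400)),w[:,150:490]]))
```

```text
rel bay 3 x -40.4 y -37.9 mm z 158.5 F [ 1.7 -0.8 -1.1] w 0.0876 dyaw 0.0004 t 38.0
```

View pics/c12.png

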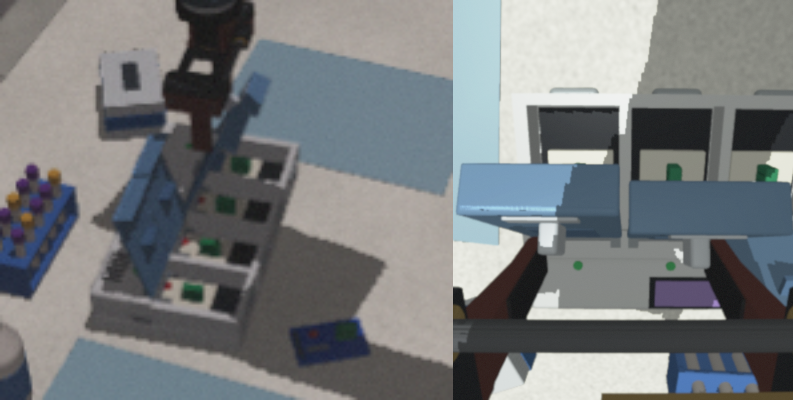

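Both covers swing forward together, with the fingers outside the ridges. Continuing the arc.

>>> apply_moves --plan '[[[1.5,0,0,0,0,0],[1.5,0,0,0,0,0],[1.3,0,0.3,0,0,0],[0.7,0,0.9,0,0,0],[0.6,0,0.9,0,0,0],[0.6,0,0.9,0,0,0],[0.5,0,0.9,0,0,0],[0.4,0,0.9,0,0,0],[0.4,0,0.9,0,0,0]]]'

```text
t: 39.0
tool_pos: [0.5126, -0.0759, 0.0985]
tool_rot: [-0.061, 0.998, 0.0, -0.0]
ft_force: [0.1, -0.1, 1.1]
grip_width: 0.0879
grip_force: 0.3
```

>>> apply_moves --plan '[[[0.4,0,0.4,0,0,0],[0,0,0,0,0,0],[0,0,0,0,0,0]]]'

```text
t: 39.3
tool_pos: [0.5089, -0.0764, 0.0955]
tool_rot: [-0.061, 0.998, 0.0, -0.0]
ft_force: [0.5, -0.0, 0.7]
grip_width: 0.0881
grip_force: 0.0
```

Run:
```python
from h import *
rel(3)
```

```text
rel bay 3 x -119.7 y -38.0 mm z 95.5 F [ 0.5 -0.   0.7] w 0.0881 dyaw -0.0002 t 39.3
```

>>> apply_moves --plan '[[[0.5,0,0,0,0,0],[0,0,0.3,0,0,0],[0,0,0.3,0,0,0],[0,0,0.2,0,0,0],[0,0,0,0,0,0]]]'

```text
t: 39.8
tool_pos: [0.5035, -0.0771, 0.0885]
tool_rot: [-0.061, 0.998, -0.0, -0.0]
ft_force: [-5.4, -0.2, 13.4]
grip_width: 0.0878
grip_force: 6.7
```

>>> apply_moves --plan '[[[0,0,0.2,0,0,0],[0,0,0.2,0,0,0],[0,0,0,0,0,0]]]'

```text
t: 40.1
tool_pos: [0.5034, -0.0771, 0.0845]
tool_rot: [-0.061, 0.998, -0.0, -0.0]
ft_force: [-6.1, -1.3, 15.0]
grip_width: 0.0878
grip_force: 7.6
```

Run:
```python
from h import *
rel(3)
```

```text
rel bay 3 x -125.2 y -38.0 mm z 84.5 F [-6.1 -1.3 15. ] w 0.0878 dyaw 0.0001 t 40.1
```

>>> apply_moves --plan '[[[0,0,0.2,0,0,0],[0,0,0.1,0,0,0],[0,0,0,0,0,0]]]'

```text
t: 40.4
tool_pos: [0.5034, -0.0771, 0.0837]
tool_rot: [-0.061, 0.998, -0.0, -0.0]
ft_force: [-14.9, 1.0, 44.0]
grip_width: 0.0879
grip_force: 22.1
```

>>> apply_moves --plan '[[[0,0,0.2,0,0,0],[0,0,0,0,0,0],[0,0,0,0,0,0]]]'

```text
t: 40.7
tool_pos: [0.5035, -0.0771, 0.0831]
tool_rot: [-0.061, 0.998, -0.0, -0.0]
ft_force: [-18.8, 1.8, 61.6]
grip_width: 0.088
grip_force: 30.7
```

Hard stop reached, so both covers should be shut. Rise and go behind bays 1 and 2.

>>> apply_moves --plan '[[[0,0,-1,0,0,0],[0,0,-3,0,0,0],[0,0,-5,0,0,0],[0,0,-5,0,0,0],[0,0,-5,0,0,0],[0,0,0,0,0,0],[0,0,0,0,0,0]]]'

```text
t: 41.4
tool_pos: [0.5045, -0.0771, 0.2697]
tool_rot: [-0.061, 0.998, -0.0, 0.002]
ft_force: [0.2, -0.5, -0.7]
grip_width: 0.0875
grip_force: 0.0
```

Run:
```python
from h import *
snap('wrist','w13');w=cv2.imread('pics/w13.png')
cv2.imwrite('pics/c13.png',cv2.resize(w[80:290,120:520],(800,420)))
t=list(rd(2,.080,.038))+[.275]
show(rows(t,RY+np.pi,8))
```

```text
[[-2.56, 1.9, -0.09, 0.0, -0.0, -0.0],
[-2.56, 1.9, -0.09, 0.0, -0.0, -0.0],
[-2.56, 1.9, -0.09, 0.0, -0.0, -0.0],
[-2.56, 1.9, -0.09, 0.0, -0.0, -0.0],
[-2.56, 1.9, -0.09, 0.0, -0.0, -0.0],
[-2.56, 1.9, -0.09, 0.0, -0.0, -0.0],
[-2.56, 1.9, -0.09, 0.0, -0.0, -0.0],
[-2.56, 1.9, -0.09, 0.0, -0.0, -0.0]]
```

View pics/c13.png

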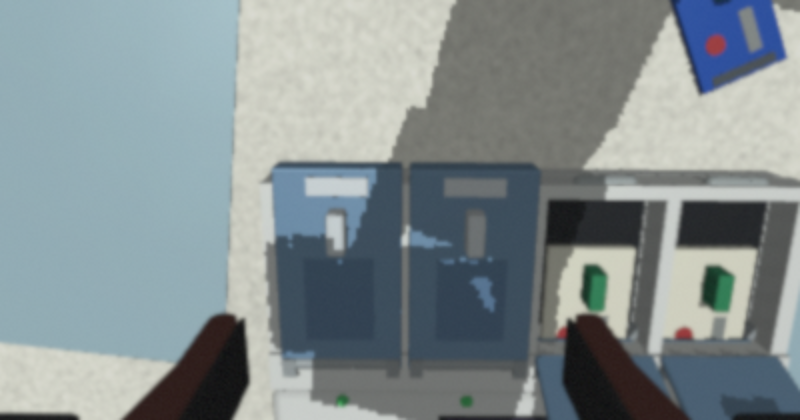

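Covers 4 and 3 lie flat and shut. Now the same for bays 1 and 2.

>>> apply_moves --plan '[[[-2.6,1.9,0,0,0,0],[-2.6,1.9,0,0,0,0],[-2.6,1.9,0,0,0,0],[-2.6,1.9,-0.1,0,0,0],[-2.6,1.9,-0.1,0,0,0],[-2.6,1.9,-0.1,0,0,0],[-2.5,1.9,-0.1,0,0,0],[-2.5,1.9,0,0,0,0],[0,0,0,0,0,0],[0,0,0,0,0,0]]]'

```text
t: 42.45
tool_pos: [0.689, 0.099, 0.2694]
tool_rot: [-0.061, 0.998, -0.0, -0.002]
ft_force: [0.4, 0.2, 0.9]
grip_width: 0.088
grip_force: 0.0
```

Run:
```python
from h import *
rel(2)
```

```text
rel bay 2 x 80.3 y 38.3 mm z 269.4 F [0.4 0.2 0.9] w 0.088 dyaw 0.0009 t 42.5
```

>>> apply_moves --plan '[[[0,0,2.5,0,0,0],[0,0,2.5,0,0,0],[0,0,2.5,0,0,0],[0,0,2.5,0,0,0],[0,0,1.2,0,0,0],[0,0,0,0,0,0],[1.5,0,0,0,0,0],[1.5,0,0,0,0,0],[1.5,0,0,0,0,0]]]'

```text
t: 43.35
tool_pos: [0.6454, 0.093, 0.1619]
tool_rot: [-0.06, 0.998, 0.0, 0.001]
ft_force: [0.6, 0.3, -0.4]
grip_width: 0.088
grip_force: 0.0
```

>>> apply_moves --plan '[[[1.5,0,0,0,0,0],[1.5,0,0,0,0,0],[1.5,0,0,0,0,0],[1.5,0,0,0,0,0],[1.5,0,0,0,0,0]]]'

```text
t: 43.85
tool_pos: [0.5716, 0.0841, 0.1622]
tool_rot: [-0.06, 0.998, 0.0, 0.002]
ft_force: [2.1, 0.4, -0.0]
grip_width: 0.0878
grip_force: 0.6
```

>>> apply_moves --plan '[[[1.5,0,0,0,0,0],[1.5,0,0,0,0,0],[1.4,0,0.3,0,0,0],[0.7,0,0.9,0,0,0],[0.6,0,0.9,0,0,0],[0.6,0,0.9,0,0,0],[0.5,0,0.9,0,0,0],[0.4,0,0.9,0,0,0],[0.4,0,0.9,0,0,0],[0.4,0,0.4,0,0,0]]]'

```text
t: 44.85
tool_pos: [0.4908, 0.0746, 0.0983]
tool_rot: [-0.061, 0.998, -0.0, -0.001]
ft_force: [0.4, 1.1, 0.4]
grip_width: 0.088
grip_force: 0.2
```

Run:
```python
from h import *
rel(2)
```

```text
rel bay 2 x -119.4 y 38.1 mm z 98.3 F [0.4 1.1 0.4] w 0.088 dyaw -0.0001 t 44.9
```

Target z is about 0.084, so 14 mm more down with a 5 mm forward shift.

>>> apply_moves --plan '[[[0.5,0,0.3,0,0,0],[0,0,0.3,0,0,0],[0,0,0.2,0,0,0],[0,0,0.2,0,0,0],[0,0,0,0,0,0]]]'

```text
t: 45.35
tool_pos: [0.4856, 0.0739, 0.0907]
tool_rot: [-0.061, 0.998, -0.0, -0.001]
ft_force: [-7.4, -1.8, 18.3]
grip_width: 0.0877
grip_force: 9.0
```

>>> apply_moves --plan '[[[0,0,0.2,0,0,0],[0,0,0.2,0,0,0],[0,0,0,0,0,0],[0,0,0,0,0,0]]]'

```text
t: 45.75
tool_pos: [0.4864, 0.074, 0.0857]
tool_rot: [-0.06, 0.998, -0.0, -0.0]
ft_force: [-0.4, -0.9, 1.2]
grip_width: 0.0879
grip_force: 0.6
```

>>> apply_moves --plan '[[[0,0,0.2,0,0,0],[0,0,0.1,0,0,0],[0,0,0,0,0,0],[0,0,0,0,0,0]]]'

```text
t: 46.15
tool_pos: [0.4866, 0.074, 0.0842]
tool_rot: [-0.061, 0.998, 0.0, 0.0]
ft_force: [-8.8, -1.3, 28.5]
grip_width: 0.0881
grip_force: 14.3
```

>>> apply_moves --plan '[[[0,0,0.1,0,0,0],[0,0,0,0,0,0],[0,0,-1.5,0,0,0],[0,0,-3,0,0,0],[0,-0.5,-5,0,0,0],[0,-1,-5,0,0,0],[0,-2,-5,0,0,0],[0,-2,0,0,0,0],[0,0,0,0,0,0],[0,0,0,0,0,0]]]'

```text
t: 47.15
tool_pos: [0.4928, 0.021, 0.2712]
tool_rot: [-0.06, 0.998, 0.0, -0.0]
ft_force: [0.3, 0.3, -0.7]
grip_width: 0.0875
grip_force: 0.0
```

Run:
```python
from h import *
rel(2)
w=snap('wrist','w14');s=snap('scene','s14')
cv2.imwrite('pics/c14.png',np.vstack([cv2.resize(w[80:290,100:540],(660,315)),cv2.resize(s[170:300,260:400],(660,613))[:285]]))
```

```text
rel bay 2 x -123.9 y -15.3 mm z 271.2 F [ 0.3  0.3 -0.7] w 0.0875 dyaw -0.0013 t 47.1
```

View pics/c14.png

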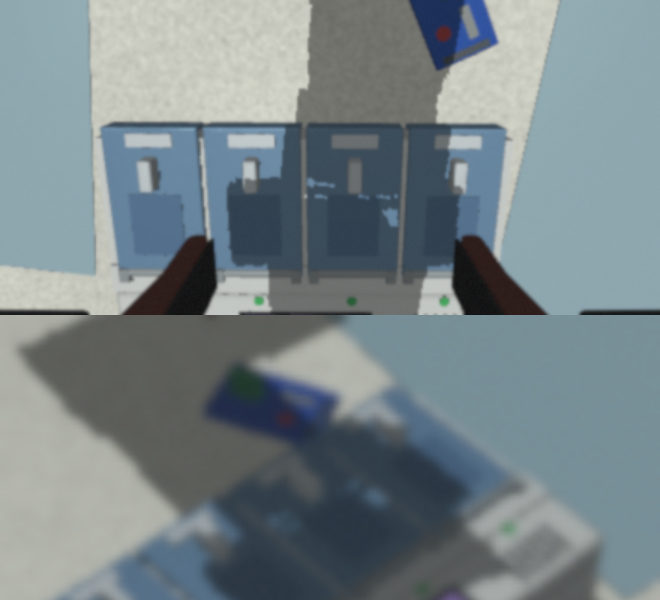

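All four covers lie flat and level with their front edges in line, all cassettes are inside, and the arm is clear. Handing in.

```bash
python3 -c "
from rig import manip
print(manip.sign_off())"
```

```text
the job is handed in; nothing more can be done
None
```

All four cassettes were pushed home in bays 1 to 4 and all four covers were pressed to their stops and look shut in the last picture; I handed the job in at about 47 s, and sign-off gave no verdict.

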